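# Pack the reference plate and spatula in the accessory tray

## Task

Pack the instrument tray: take the white reference plate out of its rack and lay it flat in the wide compartment without dropping it, and lay the spatula flat in its own shaped compartment with the blade in the wide end. Slide the fence by its orange tab until it has pushed the plate fully home against the compartment's end wall, then swing the red cam lever all the way round to lock the fence. Leave the dark plate, bottles, jar and beaker as they are.

Things in the scene. Friction and masses are not known exactly. Their poses are not given: they have to be found in the camera images.
- tray: fixed tray, grey walls, 118 (x) x 224 (y) mm; origin under its centre, z up. Blue floor 6 mm, wall tops 14 mm above the bench. Wide plate compartment: x -52.5 to 12.5, y -105 (end wall) to 40 mm (fence face, fully open), walls along both long sides. Spatula compartment: x 18.5 to 54.5 for y -105 to -35, then narrowed to x 25.5 to 47.5 up to y 83 mm.
- plate: white ceramic reference plate, 8 (own x) x 120 (own y) x 60 mm (own z), blue 40 mm disc on both faces, both faces alike; origin at its centre. It starts standing on a long edge in one of the rack's two slots, its top edge 66 mm above the bench and its centre 36 mm.
- rack: fixed green rack, 112 x 90 mm, two slots along its own y, 64 mm apart (at x -32 and 32 mm); slots 10 mm wide, floor 6 mm and cheeks (8 mm thick) up to 22 mm above the bench; origin under its centre
- grey_plate: the black plate with grey discs in the other slot, same size as the white one; leave alone
- spatula: green-handled steel spatula lying on the bench, 180 mm long along own x; origin at mid-length on the underside. Handle x -90 to 5 mm, 16 mm wide, 20 mm high; neck 10 mm wide, 8 mm high to x 35; flat blade x 35 to 90 mm, 30 mm wide, 4 mm thick; all undersides level
- spatula_grip (a point): point in the middle of the spatula's handle section near the balance point, 30 mm behind its origin, 10 mm above the underside
- spatula_tip (a point): the front end of the blade, 90 mm ahead of the spatula's origin, 2 mm above the underside
- plate_home (a point): where the centre of the plate belongs when flat and fully home: tray x -20, y -45, z 10 mm; axes as the tray's (plate's long axis along tray y)
- spatula_home (a point): where the spatula's origin belongs: tray x 36.5, y -11, z 6 mm; axes as the tray's (the spatula's blade points to tray -y); 4 mm play lengthwise, 3 mm sideways
- fence (a joint): aluminium fence that slides in the tray towards tray -y; 0 = fully open, grows to 0.032 m; 0.025 when it bears on a plate that is fully home. Its face (45 mm wide, tray x -45 to 0, 16 mm high) is 12 mm thick; a bar 12 mm wide and 16 mm high runs back from it to be gripped by the cam
- fence_tab (a point): middle of the back face (tray +y side) of the orange tab on the fence, at tray x -16 mm, 40 mm above the bench; tab 22 mm wide, 10 mm thick, from 16 to 50 mm above the bench
- lever (a joint): red cam lever on a vertical pivot, 0 = free, pointing along tray +y; turns anticlockwise seen from above to its stop at 1.62 rad, locked, pointing along tray -x. It needs about 6 N at its post over the last third, and 2 N before
- lever_pivot (a point): the lever's pivot axis, at tray x 2, y 85 mm, 26 mm above the bench; hub 26 mm across, up to 30 mm above the bench
- lever_post (a point): upright red post at the lever's end, 75 mm from the pivot, 14 mm across, 22 to 56 mm above the bench; this point is 50 mm above it. The arm is 12 mm wide, 22 to 30 mm above the bench
- amber_bottle: brown bottle, 68 mm across, 150 mm high; origin under its centre; leave alone
- beaker: clear beaker, 70 mm across, 85 mm high; leave alone
- jar: white jar, 56 mm across, 70 mm high; leave alone
- wash_bottle: white bottle with red cap, 60 mm across, 140 mm high; leave alone
There are look-alikes about, which are no part of the job. There is more than one size of the spatula; the one meant has the size given above.

How it is judged:
By the outcome, as a careful person would: the job done as asked, in the order asked, and still so for the second after the job is handed in, with the robot touching nothing.
It also fails if it takes over 72 s, if anything falls off the work surface, if the arm or the gripper's body presses on something with over 40 N, if the wrist force passes 120 N, or if a joint passes its speed limit or range.

## Robot

A 6-joint arm with a two-finger parallel gripper is mounted at the origin on the work surface. World frame = base frame: x ahead of the robot, y to its left, z up, the work surface at z = 0. Lengths are in m, angles in degrees, forces in N, time in s.
With the tool pointing down it reaches from about 0.4 to 0.825 m from the base axis. Payload 7 kg.
Tool frame: the origin (TCP) lies on the centre line of the jaws, within the pads' length; the fingertips stand 19 mm ahead of it and the grasp point (between the pads) is the TCP; z points along the fingers, y is the line along which they close (so a half turn about z gives the same grasp; the last joint's range is limited). The gripper opens to 88 mm and grips with 3 to 60 N. Pads are 19 mm wide; open, the fingers measure 130 mm over their backs; the gripper's body (78 mm by 193 mm) begins 47 mm behind the grasp point.
Start: joints at [85.09, 20.546, 0.682, 0, -70.136, -16.507], TCP at [0.246, 0.628, 0.222] pointing down, gripper open.
Joint ranges: [-176.03, 176.03], [-82.01, 121.73], [-58.28, 71.71], [-173.87, 95.51], [-174.79, -0.11], [-173.66, 173.66]. Speed limits (degrees/s): [136.94, 136.94, 172.46, 180, 180, 180].

## Interface

Orientations are given as [roll, pitch, yaw] about the fixed x, y, z axes, in that order (R = Rz(yaw) Ry(pitch) Rx(roll)).
In Python, from plant import ctrl gives the robot as it stands.
- The arm moves only by the tool move_arm, never from a script. Its argument "motion" is a list of rows, each a list of 3 entries, a list of its own where there are three numbers: the shift along the tool's x, y, z in mm, then the turn, a rotation vector about the tool's x, y, z in degrees, then the closure, from 0 (fully open) to 1 (shut). A call has 1 to 10 rows; each row is the pose to reach, as a shift and turn from the pose commanded when the call began, along the tool's axes at that moment; what a row does not reach only later rows make up. A row lasts 1/12 s, in which the tool goes at most 41.7 mm and 7.16 degrees, less where a joint would pass 70% of its speed; a pose out of reach is approached as far as the arm can. A call with a gripper value outside its range is refused whole. The fingers move at their own pace and stop on an object; the grip force is fixed at half the most. Time passes only in rows, so rows that repeat a pose let the fingers close. It gives the time, the measured TCP pose, the force, the opening and the grip force at its end, in the units of the state.
- ctrl.get_obs(): the state, without advancing time (a new reading comes with each control period).
- ctrl.snapshot(name): name is "side" or "top"; returns a dict with "color" (480x640x3 uint8, blue, green, red), "camera_matrix" (3x3 intrinsics, pixels), "k1" (the pictures are not rectified: a ray, as slopes to the right and down, at radius r is drawn at 1 + k1 r^2 times it, then the intrinsics apply), "cam_to_world" (4x4, takes a point from camera to world coordinates). Camera axes: x right, y up, looking along -z (the intrinsics and any distortion apply to the point x, -y, -z); pixel columns grow to the right and rows downward; lengths in m; the calibration is good to about 2 mm. A picture is of the moment at which its call begins. There is no depth.
- ctrl.close_job(): hands the job in; it is judged then, once.
The state is a dict: "clock": time; "joint_pos": joint angles; "qvel": joint speeds; "tau": joint torques, N m; "tool_pos": TCP position; "orientation": TCP orientation; "force": force on the tool from outside, world axes, zero at the start; "moment": the same for the moment, N m; "opening": finger opening in m; "gripper_force": force on a finger pad.
Only numpy, scipy, OpenCV 4.12 (cv2) and the standard library are available. Lean on these libraries where they do the work, as an engineer would, in place of code of your own. Each camera call takes 0.05 s, during which the arm holds its last target. There are 200 camera calls.

## Working session

There is one attempt and no reset: what is moved stays moved. The work goes in short steps, Python scripts to look and compute and a tool call to move; the robot and the scene stay as the last step left them, time stands still between calls to the robot, and variables do not carry over. Pictures are saved under pics/ and viewed, at most 10 in all, crops included, and the job is handed in when it is done.

Besides the shell and the picture viewer there is one more tool, called as name(argument=value, ...) on one line, values as JSON. move_arm: Moves the arm, as the interface text tells. Its arguments: {"type":"object","properties":{"motion":{"type":"array"}},"required":["motion"]}

```bash
mkdir -p pics; ls
python3 - <<'E'
from plant import ctrl
import cv2,numpy as np
print(ctrl.get_obs())
for n in("top","side"):
    s=ctrl.snapshot(n);cv2.imwrite(f"pics/{n}0.png",s["color"]);print(n,s["camera_matrix"],s["k1"],np.round(s["cam_to_world"],4))
E
```

```text
pics
{'clock': 0.0, 'joint_pos': array([ 8.50897985e+01,  2.05917725e+01,  6.34712005e-01, -2.14474840e-02,
       -7.01368070e+01, -1.65072064e+01]), 'qvel': array([-0.04239995,  0.06824966,  0.01375478, -0.01643847, -0.09531229,
        0.07106534]), 'tau': array([-2.74924656e-03, -5.82707191e+01,  2.93053919e+01,  6.99676126e+00,
        7.12816996e-03, -1.78567143e-04]), 'tool_pos': array([0.24631562, 0.62791792, 0.22152185]), 'orientation': array([ 1.79904272e+02, -7.34283224e-03, -2.14247055e+01]), 'force': array([-0.03360233, -0.4636488 ,  0.29808018]), 'moment': array([-0.0511255 , -0.01468079,  0.01712515]), 'gripper_force': 0.0, 'opening': 0.08761463191487052}
top [[532.15583505   0.         316.4330123 ]
 [  0.         532.15583505 239.48235069]
 [  0.           0.           1.        ]] -0.09870760122027783 [[ 0.0095  0.9971 -0.075   0.4199]
 [-1.      0.0093 -0.0031 -0.0136]
 [-0.0024  0.075   0.9972  1.2322]
 [ 0.      0.      0.      1.    ]]
side [[512.71204949   0.         312.2206104 ]
 [  0.         512.71204949 238.99942789]
 [  0.           0.           1.        ]] -0.08514027472397658 [[ 0.7024  0.3818 -0.6007 -0.2621]
 [-0.7117  0.3698 -0.5972 -0.7749]
 [-0.0059  0.847   0.5315  0.7679]
 [ 0.      0.      0.      1.    ]]
```

View pics/top0.png

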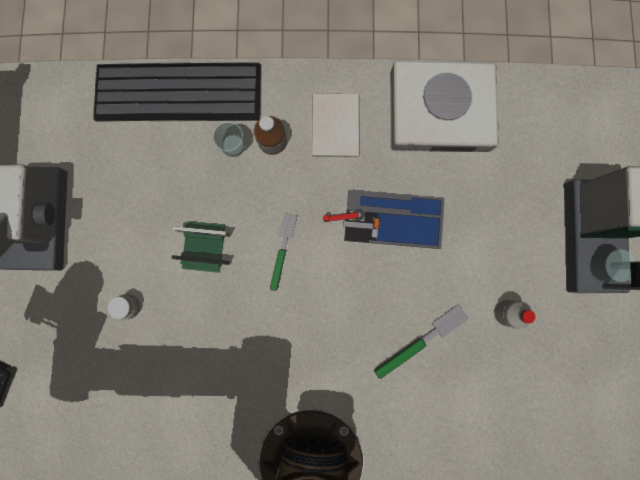

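View pics/side0.png

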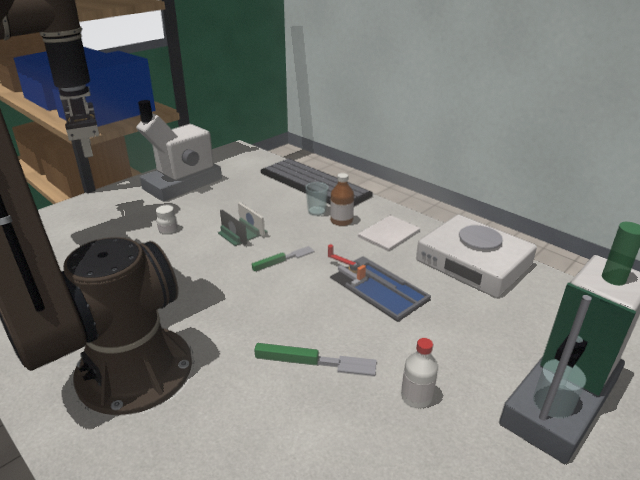

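Candidates: spatula: small one in top view at (284,252), ~180 mm, versus large one at (421,342), ~247 mm, so I choose the small. Plate: white at (200,231) versus black at (201,258) and a white pad at (336,125), so I choose the one in the rack. The tray is at (394,220) with its lever pointing left. Next is a close crop of both views.

```bash
cat > h.py <<'E'
import numpy as np,cv2
from plant import ctrl
from scipy.optimize import least_squares
def pix2w(s,uv,z):
    K=s["camera_matrix"];T=s["cam_to_world"]
    uv=np.atleast_2d(np.array(uv,float))
    p=cv2.undistortPoints(uv[:,None],K,np.array([s["k1"],0,0,0,0.]))[:,0]
    d=np.c_[p[:,0],-p[:,1],-np.ones(len(p))]@T[:3,:3].T;o=T[:3,3]
    return o+d*((z-o[2])/d[:,2])[:,None]
def w2pix(s,P):
    T=s["cam_to_world"];c=(np.atleast_2d(P)-T[:3,3])@T[:3,:3]*[1,-1,-1]
    return cv2.projectPoints(c,np.zeros(3),np.zeros(3),s["camera_matrix"],np.array([s["k1"],0,0,0,0.]))[0][:,0]
E
python3 - <<'E'
import cv2,numpy as np
t=cv2.imread("pics/top0.png");s=cv2.imread("pics/side0.png")
def big(im,x0,y0,x1,y1,k):
    c=cv2.resize(im[y0:y1,x0:x1],None,fx=k,fy=k,interpolation=cv2.INTER_CUBIC);
    return c
a=big(t,165,180,305,295,5);b=big(t,315,180,455,260,5)
a=a[:, :]; 
cv2.imwrite("pics/c1.png",a);
cv2.imwrite("pics/c2.png",b)
cv2.imwrite("pics/c3.png",big(s,210,190,440,325,3.4))
E
```

```text
(no output)
```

View pics/c1.png

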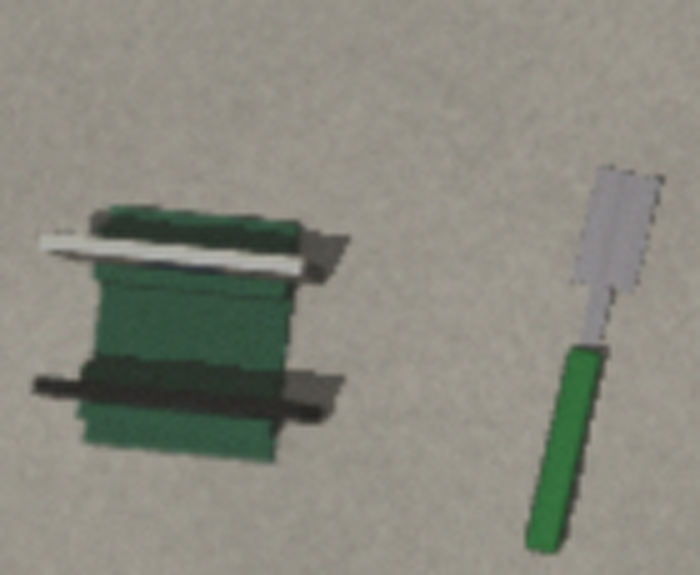

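View pics/c2.png

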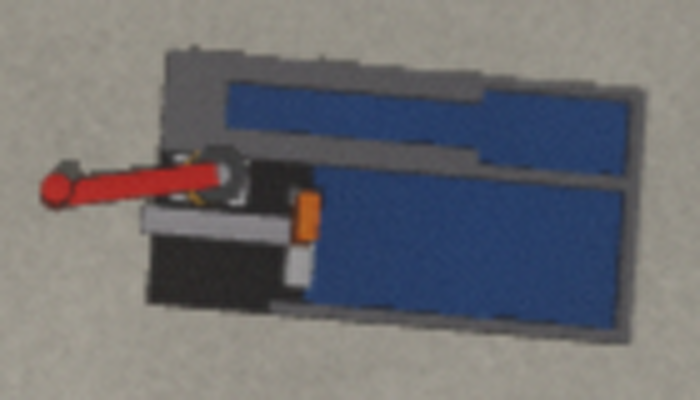

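View pics/c3.png

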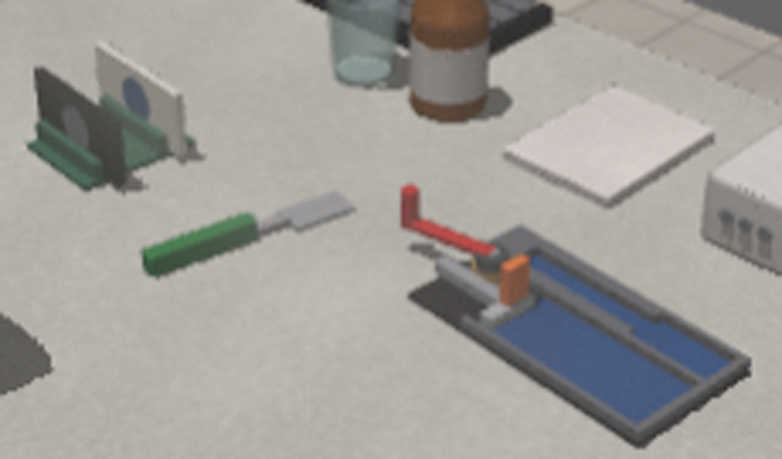

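The crops confirm the choice: the white plate with blue discs is in the far slot and the spatula is the small green one. Blade tip in the crop is near (633,171), and the tray's outer corners are at (165,50), (645,92) and (630,342). I'll fit poses in both views.

```bash
cat > fit.py <<'E'
from h import *
S={n:ctrl.snapshot(n) for n in("top","side")}
def c1(x,y):return("top",165+(x+.5)/5-.5,180+(y+.5)/5-.5)
def c2(x,y):return("top",315+(x+.5)/5-.5,180+(y+.5)/5-.5)
def c3(x,y):return("side",210+(x+.5)/3.4-.5,190+(y+.5)/3.4-.5)
obj={
"tray":[((59,112,14),c2(165,50)),((59,-112,14),c2(645,92)),((-59,-112,14),c2(630,342)),
  ((59,-112,14),c3(748,362)),((-59,-112,14),c3(640,434)),((59,112,14),c3(520,227)),((25.5,83,6),c2(228,128)),((-16,45,50),c2(309,216)),((-16,45,50),c3(514,264)),((2,160,56),c2(56,188)),((2,160,56),c3(410,187))],
"plate":[((0,60,66),c1(40,242)),((0,-60,66),c1(302,266)),((0,60,66),c3(97,43)),((0,-60,66),c3(185,96))],
"black":[((0,60,66),c1(35,384)),((0,-60,66),c1(300,405)),((0,60,66),c3(36,68)),((0,-60,66),c3(125,125))],
"spat":[((90,15,4),c1(602,166)),((90,-15,4),c1(664,177)),((35,15,4),c1(572,284)),((35,-15,4),c1(637,292)),
  ((-90,8,20),c1(526,542)),((5,8,20),c1(570,347)),((5,-8,20),c1(604,349)),
  ((90,15,4),c3(333,193)),((90,-15,4),c3(355,209)),((-90,8,20),c3(142,248)),((5,8,20),c3(246,213)),]}
init={"tray":(.54,-.18,-6),"plate":(.53,.25,-4),"black":(.46,.25,-4),"spat":(.5,.07,-13+5)}
for n,L in obj.items():
    P=np.array([p for p,_ in L])/1e3
    def pose(q):
        c,s=np.cos(q[2]),np.sin(q[2]);return P@np.array([[c,s,0],[-s,c,0],[0,0,1]])+[q[0],q[1],0]
    def res(q,m=("top","side")):
        W=pose(q);return np.concatenate([w2pix(S[c],w)[0]-[u,v] for w,(_,(c,u,v)) in zip(W,L) if c in m])
    q0=np.array(init[n]);q0[2]=np.radians(q0[2])
    for m in(("top",),("side",),("top","side")):
        r=least_squares(lambda q:res(q,m),q0,x_scale=(.1,.1,1),loss="soft_l1")
        print(n,m,np.round(r.x[:2],4),round(np.degrees(r.x[2]),2),np.round(r.fun if m[0]=="z" else np.sqrt(np.mean(res(r.x,m)**2)),2))
    print(np.round(res(r.x).reshape(-1,2),1).tolist())
E
python3 fit.py
```

```text
tray ('top',) [ 0.5603 -0.1894] -3.72 1.92
tray ('side',) [ 0.5517 -0.1887] -3.13 1.06
tray ('top', 'side') [ 0.557  -0.1889] -3.34 1.74
[[-0.2, 2.4], [-0.0, 0.6], [0.5, 1.3], [1.7, -1.4], [1.3, -0.2], [-0.3, -0.7], [-1.4, 2.4], [-0.3, 1.7], [1.1, -0.8], [-0.4, -4.5], [4.0, -1.7]]
plate ('top',) [0.5254 0.2507] -4.71 0.34
plate ('side',) [0.5203 0.2483] -2.43 0.31
plate ('top', 'side') [0.5244 0.2507] -4.09 0.69
[[-0.5, 0.7], [0.5, 0.2], [1.3, -0.5], [-0.1, -1.0]]
black ('top',) [0.4632 0.2506] -3.85 0.23
black ('side',) [0.4567 0.2486] -1.74 0.51
black ('top', 'side') [0.4619 0.2509] -3.39 0.87
[[-0.5, 0.8], [0.2, 0.4], [1.7, -0.3], [0.2, -1.4]]
spat ('top',) [0.4835 0.069 ] -12.17 0.49
spat ('side',) [0.4761 0.0701] -11.76 0.52
spat ('top', 'side') [0.482  0.0694] -12.11 1.04
[[-0.6, 0.3], [-0.4, 0.9], [0.1, -0.3], [-0.3, 0.9], [-0.5, 1.7], [0.1, -0.0], [0.1, 1.1], [2.2, -1.1], [1.8, -0.8], [1.0, -0.1], [2.3, -1.2]]
```

```bash
sed -i 's/,((2,160,56),c2(56,188)),((2,160,56),c3(410,187))\]/]/; s/for n,L in obj.items():/for n,L in [("tray",obj["tray"])]:/' fit.py; python3 fit.py
cat > go.py <<'E'
# usage: go.py x y z yaw tilt(deg, about tool x) [rows]: shift (tool axes mm) and rotvec from the current measured pose
import sys,numpy as np
from scipy.spatial.transform import Rotation as R
from plant import ctrl
o=ctrl.get_obs();Rc=R.from_euler("xyz",o["orientation"],degrees=True)
print("now",round(o["clock"],2),np.round(o["tool_pos"]*1e3,1),np.round(o["orientation"],1),"F",np.round(o["force"],1),"open",round(o["opening"]*1e3,1),"grip",round(o["gripper_force"],1),"j",np.round(o["joint_pos"],0))
a=list(map(float,sys.argv[1:]))
for i in range(0,len(a),5):
    x,y,z,yaw,t=a[i:i+5]
    Rt=R.from_euler("z",yaw,degrees=True)*R.from_euler("x",180,degrees=True)*R.from_euler("x",t,degrees=True)
    d=Rc.inv().apply(np.array([x,y,z])-o["tool_pos"]*1e3)
    print(np.round(d,1).tolist(),np.round((Rc.inv()*Rt).as_rotvec(degrees=True),1).tolist())
E
python3 go.py 524.5 250.5 120 -94 0
```

```text
tray ('top',) [ 0.5609 -0.1892] -4.18 0.43
tray ('side',) [ 0.5535 -0.1889] -4.19 0.46
tray ('top', 'side') [ 0.5591 -0.1885] -4.41 1.01
[[0.2, 0.6], [0.2, 0.7], [-0.2, 1.2], [1.8, -1.3], [0.7, -0.6], [0.9, -1.2], [-1.3, 0.9], [-0.6, 0.4], [1.6, -1.4]]
now 0.3 [246.4 628.2 222.1] [180.   -0.  -21.4] F [-0.5 -0.2 -0.1] open 87.8 grip 0.0 j [ 85.  21.   1.  -0. -70. -17.]
[396.8, 250.0, 102.3] [0.0, -0.0, 72.6]
```

move_arm(motion=[[[40,25,0],[0,0,7.1],0.55],[[80,50,0],[0,0,14.2],0.55],[[120,75,0],[0,0,21.3],0.55],[[160,100,0],[0,0,28.4],0.55],[[200,125,0],[0,0,35.5],0.55],[[240,150,10],[0,0,42.6],0.55],[[280,175,30],[0,0,49.7],0.55],[[320,200,55],[0,0,56.8],0.55],[[360,225,80],[0,0,63.9],0.55],[[397,250,102],[0,0,71],0.55]])

```text
clock: 1.13
tool_pos: [0.4871, 0.3029, 0.1524]
orientation: [-179.9, 0.1, -92.8]
force: [0.1, 1.1, -0.7]
opening: 0.0398
gripper_force: 0.0
```

```bash
python3 - <<'E'
from h import *
a=ctrl.snapshot("side")["color"][150:250,190:330];b=ctrl.snapshot("top")["color"][170:290,150:290]
a=cv2.resize(a,None,fx=5,fy=5,interpolation=2)
cv2.imwrite("pics/c4.png",np.hstack([a]))
E
python3 go.py 522.5 250 120 -94.2 0 522.5 250 53 -94.2 0
```

```text
now 1.23 [486.6 299.1 149.3] [179.8  -0.2 -93. ] F [-0.4  0.5 -0.8] open 39.5 grip 0.0 j [ 51.  14. -18.  -0. -58. -54.]
[47.1, -38.5, 29.4] [0.2, -0.2, 1.2]
[46.8, -38.8, 96.4] [0.2, -0.2, 1.2]
```

View pics/c4.png

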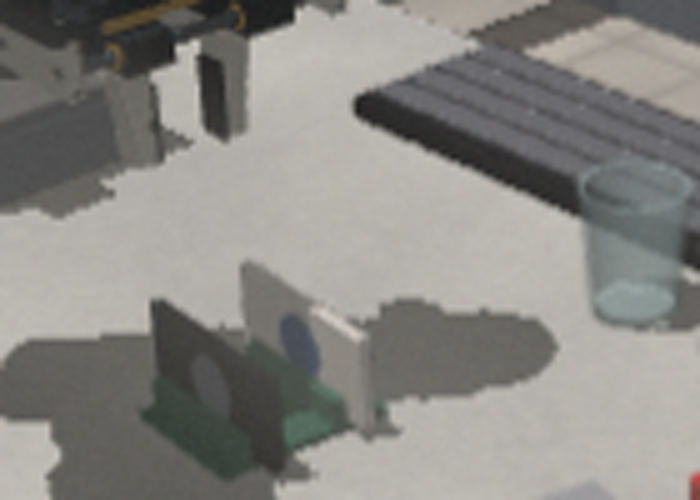

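Crop: gripper fingers at (140,160) and (225,135) are still short of the rack. The white plate's top edge runs from (243,263) to (368,345). I'll move above it next.

move_arm(motion=[[[25,-20,15],[0,0,1.2],0.55],[[47,-38,29],[0,0,1.2],0.55],[[47,-38,29],[0,0,1.2],0.55],[[47,-38,29],[0,0,1.2],0.55]])

```text
clock: 1.57
tool_pos: [0.5223, 0.2546, 0.1227]
orientation: [179.9, -0.1, -93.7]
force: [-0.0, 0.0, 0.2]
opening: 0.0395
gripper_force: 0.0
```

```bash
python3 go.py 522.5 250 53 -94.2 0
python3 - <<'E'
from h import *
o=ctrl.get_obs();p=o["tool_pos"]
from scipy.spatial.transform import Rotation as R
r=R.from_euler("xyz",o["orientation"],degrees=True)
s=ctrl.snapshot("side");t=ctrl.snapshot("top")
im=s["color"][130:240,190:330].copy();im=cv2.resize(im,None,fx=5,fy=5,interpolation=2)
# predicted tip rectangle inner edges of fingers
h=o["opening"]/2*1e3
for sx in(-9.5,9.5):
  for y in(-h,h,-h-21,h+21):
    q=w2pix(s,p+r.apply(np.array([sx,y,19])/1e3))[0];q=(q-[190,130]+.5)*5-.5
    cv2.circle(im,tuple(np.round(q).astype(int).tolist()),2,(0,0,255),-1)
cv2.imwrite("pics/c5.png",im)
E
```

```text
now 1.57 [522.3 254.6 122.7] [ 1.799e+02 -1.000e-01 -9.370e+01] F [-0.   0.   0.2] open 39.5 grip 0.0 j [ 45.  17. -19.  -0. -54. -49.]
[4.5, -0.5, 69.7] [0.1, -0.1, 0.5]
```

View pics/c5.png

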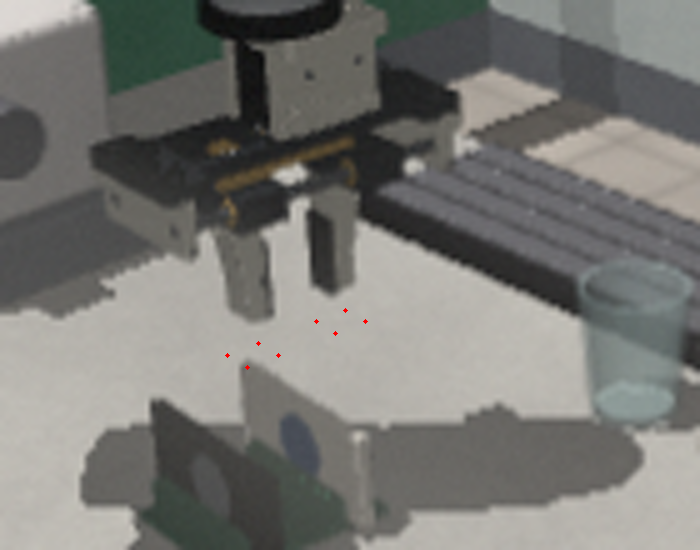

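Run:
```python
from h import *
s=ctrl.snapshot("side")
from scipy.spatial.transform import Rotation as R
for p,yaw,h,obs in(((487,303,152),-92.8,20,"L(219,182) R(236,178)"),((522.3,254.6,122.7),-93.7,20,"L(241,194) R(256,188.6)")):
    r=R.from_euler("xyz",(180,0,yaw),degrees=True)
    for a in(19,0,-10): print(obs,a,[np.round(w2pix(s,np.array(p)/1e3+r.apply(np.array([0,y,a])/1e3))[0],1).tolist() for y in(h+10,-h-10)])
cv2.imwrite("pics/x.png",ctrl.snapshot("side")["color"])
im=ctrl.snapshot("top");c=cv2.resize(im["color"][130:290,120:280],None,fx=3.5,fy=3.5,interpolation=2)
o=ctrl.get_obs();print(o["clock"],o["tool_pos"])
for a in(0,19):
  q=w2pix(im,o["tool_pos"]-[0,0,a/1e3])[0];cv2.circle(c,tuple(((q-[120,130])*3.5).astype(int).tolist()),3,(0,0,255),-1)
z=cv2.imread("pics/side0.png")[80:180,40:140];z=cv2.resize(z,(560,560),interpolation=2)[:, :230]
cv2.imwrite("pics/c6.png",np.hstack([c,z]))
print([np.round(w2pix(s,np.array((.2463,.628,.2215-a/1e3)))[0],1) for a in(0,19)])
```

```text
L(219,182) R(236,178) 19 [[218.5, 189.9], [236.3, 183.3]]
L(219,182) R(236,178) 0 [[217.9, 183.7], [235.7, 177.2]]
L(219,182) R(236,178) -10 [[217.5, 180.4], [235.4, 174.0]]
L(241,194) R(256,188.6) 19 [[240.2, 200.5], [257.6, 193.9]]
L(241,194) R(256,188.6) 0 [[239.7, 194.4], [257.2, 187.9]]
L(241,194) R(256,188.6) -10 [[239.4, 191.2], [257.0, 184.7]]
1.8167 [0.52204134 0.2569463  0.12421903]
[array([ 88.5, 151.3]), array([ 89.9, 157.5])]
```

View pics/c6.png

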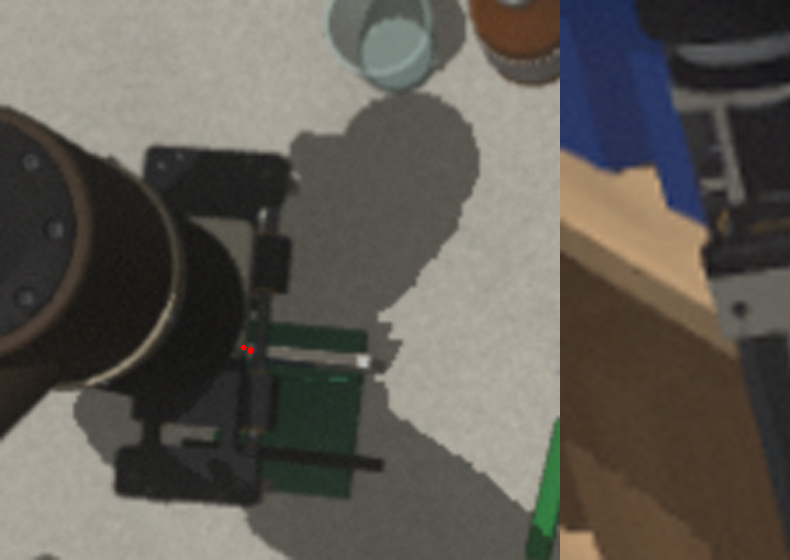

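Crop: the gripper hovers above the rack, with the projected TCP at (245,347) in line with the white plate's top edge. I'll descend and close, using force and opening to judge centring.

move_arm(motion=[[[5,0,25],[0,0,0],0.55],[[5,0,50],[0,0,0],0.55],[[5,0,70],[0,0,0],0.55],[[5,0,70],[0,0,0],0.55],[[5,0,70],[0,0,0],0.75],[[5,0,70],[0,0,0],0.82],[[5,0,70],[0,0,0],0.82]])

```text
clock: 2.4
tool_pos: [0.5227, 0.2519, 0.0552]
orientation: [-179.9, 0.1, -93.6]
force: [0.1, 0.4, -0.4]
opening: 0.0248
gripper_force: 0.0
```

```bash
python3 go.py
python3 - <<'E'
from h import *
s=ctrl.snapshot("side");o=ctrl.get_obs();im=cv2.resize(s["color"][150:250,200:320],None,fx=6,fy=6,interpolation=2)
cv2.imwrite("pics/c7.png",im)
E
```

```text
now 2.4 [522.7 251.9  55.2] [-1.799e+02  1.000e-01 -9.360e+01] F [ 0.1  0.4 -0.4] open 24.8 grip 0.0 j [ 45.  21. -23.   0. -46. -49.]
```

View pics/c7.png

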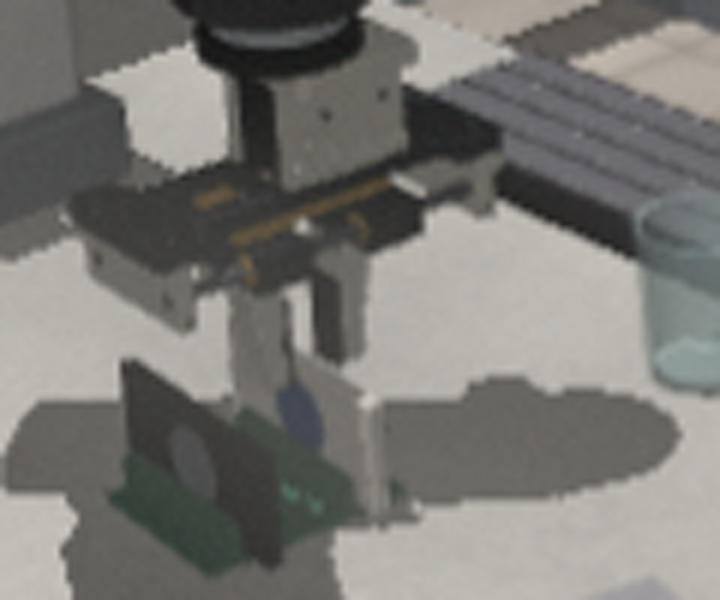

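Crop: the fingers straddle the white plate. The near fingertip at (245,400) is about 30 mm below the plate's top edge. I'll close now.

move_arm(motion=[[[0,0,0],[0,0,0],0.95],[[0,0,0],[0,0,0],1],[[0,0,0],[0,0,0],1],[[0,0,0],[0,0,0],1],[[0,0,0],[0,0,0],1],[[0,0,0],[0,0,0],1]])

```text
clock: 2.95
tool_pos: [0.5224, 0.2512, 0.0544]
orientation: [-179.9, 0.0, -93.6]
force: [-1.1, 0.2, 5.5]
opening: 0.0074
gripper_force: 30.0
```

```bash
python3 go.py
```

```text
now 2.95 [522.4 251.2  54.4] [-179.9    0.   -93.6] F [-1.1  0.2  5.5] open 7.4 grip 30.0 j [ 45.  21. -23.   0. -46. -49.]
```

move_arm(motion=[[[0,0,-30],[0,0,0],1],[[0,0,-60],[0,0,0],1],[[0,0,-85],[0,0,0],1],[[0,0,-85],[0,0,0],1]])

```text
clock: 3.28
tool_pos: [0.5242, 0.2524, 0.1437]
orientation: [-179.7, 0.3, -93.6]
force: [0.3, 1.2, -0.7]
opening: 0.0075
gripper_force: 30.0
```

```bash
python3 go.py 554.3 -222 140 -94.2 0 554.3 -222 75 -94.2 0
```

```text
now 3.28 [524.2 252.4 143.7] [-179.7    0.3  -93.6] F [ 0.3  1.2 -0.7] open 7.5 grip 30.0 j [ 45.  15. -18.   0. -56. -49.]
[471.7, -59.6, 1.8] [-0.3, 0.3, 0.6]
[472.0, -59.2, 66.8] [-0.3, 0.3, 0.6]
```

move_arm(motion=[[[40,-5,0],[0,0,0],1],[[80,-10,0],[0,0,0],1],[[120,-15,0],[0,0,0],1],[[160,-20,0],[0,0,0],1],[[200,-25,0],[0,0,0],1],[[240,-30,0],[0,0,0],1],[[280,-35,0],[0,0,0],1],[[320,-40,0],[0,0,0],1],[[360,-45,0],[0,0,0],1],[[400,-50,0],[0,0,0],1]])

```text
clock: 4.12
tool_pos: [0.5457, -0.1534, 0.1379]
orientation: [180.0, 0.0, -93.6]
force: [1.2, 0.4, -1.6]
opening: 0.0076
gripper_force: 30.0
```

```bash
python3 go.py 554.3 -222 140 -94.2 0 554.3 -222 75 -94.2 0
```

```text
now 4.12 [ 545.7 -153.4  137.9] [180.    0.  -93.6] F [ 1.2  0.4 -1.6] open 7.6 grip 30.0 j [  4.  15. -20.  -0. -56.  -8.]
[67.9, -12.9, -2.1] [0.0, 0.0, 0.6]
[68.0, -13.0, 62.9] [0.0, 0.0, 0.6]
```

move_arm(motion=[[[35,-7,0],[0,0,0.6],1],[[68,-13,10],[0,0,0.6],1],[[68,-13,40],[0,0,0.6],1],[[68,-13,63],[0,0,0.6],1],[[68,-13,63],[0,0,0.6],1],[[68,-13,63],[0,0,0.6],1]])

```text
clock: 4.62
tool_pos: [0.5537, -0.2203, 0.0741]
orientation: [179.8, -0.0, -94.2]
force: [-0.6, -0.6, -2.3]
opening: 0.0072
gripper_force: 30.0
```

```bash
python3 - <<'E'
from h import *
im=ctrl.snapshot("side");cv2.imwrite("pics/s8.png",im["color"])
t=ctrl.snapshot("top");cv2.imwrite("pics/t8.png",t["color"])
E
python3 go.py 554.3 -222 57 -94.2 0
```

```text
now 4.72 [ 556.1 -220.1   76.7] [-179.9   -0.   -94.2] F [ 0.8 -0.5 -1.7] open 7.9 grip 30.0 j [ -3.  21. -20.   0. -49.  -1.]
[2.0, 1.6, 19.7] [-0.1, -0.0, 0.0]
```

move_arm(motion=[[[0,0,9],[0,0,0],1],[[0,0,16],[0,0,0],1],[[0,0,16],[0,0,0],1],[[0,0,16],[0,0,0],1]])

```text
clock: 5.05
tool_pos: [0.555, -0.2199, 0.0593]
orientation: [180.0, 0.0, -94.2]
force: [-0.3, 0.0, -1.0]
opening: 0.0074
gripper_force: 30.0
```

move_arm(motion=[[[0,0,1],[0,0,0],1],[[0,0,2],[0,0,0],1],[[0,0,2],[0,0,0],1]])

```text
clock: 5.3
tool_pos: [0.5552, -0.2201, 0.0575]
orientation: [-180.0, -0.0, -94.2]
force: [0.7, 0.4, -1.7]
opening: 0.0072
gripper_force: 30.0
```

move_arm(motion=[[[0,0,1],[0,0,0],1],[[0,0,2],[0,0,0],1],[[0,0,2],[0,0,0],1]])

```text
clock: 5.55
tool_pos: [0.5551, -0.2201, 0.0553]
orientation: [180.0, 0.0, -94.2]
force: [-0.3, -0.5, -1.4]
opening: 0.0074
gripper_force: 30.0
```

move_arm(motion=[[[0,-2,0],[0,0,0],1],[[0,-4,0],[0,0,0],1],[[0,-4,0],[0,0,0],1]])

```text
clock: 5.8
tool_pos: [0.5598, -0.2206, 0.0556]
orientation: [-180.0, -0.0, -94.2]
force: [0.0, 0.6, -1.8]
opening: 0.0075
gripper_force: 30.0
```

move_arm(motion=[[[0,-1,0],[0,0,0],1],[[0,-2,0],[0,0,0],1],[[0,-2,0],[0,0,0],1]])

```text
clock: 6.05
tool_pos: [0.5614, -0.2206, 0.0555]
orientation: [-180.0, -0.0, -94.2]
force: [0.0, 0.8, -1.8]
opening: 0.0075
gripper_force: 30.0
```

move_arm(motion=[[[0,-1,0],[0,0,0],1],[[0,-2,0],[0,0,0],1],[[0,-2,0],[0,0,0],1]])

```text
clock: 6.3
tool_pos: [0.563, -0.2208, 0.0554]
orientation: [180.0, -0.0, -94.2]
force: [-0.5, 0.4, -0.8]
opening: 0.0076
gripper_force: 30.0
```

move_arm(motion=[[[0,-1,0],[0,0,0],1],[[0,-1,0],[0,0,0],1],[[0,-1,0],[0,0,0],1]])

```text
clock: 6.55
tool_pos: [0.5636, -0.2208, 0.0553]
orientation: [179.9, 0.0, -94.2]
force: [-2.4, 0.7, 0.1]
opening: 0.0076
gripper_force: 30.1
```

move_arm(motion=[[[0,-1,0],[0,0,0],1],[[0,-1,0],[0,0,0],1],[[0,-1,0],[0,0,0],1]])

```text
clock: 6.8
tool_pos: [0.5645, -0.2209, 0.0553]
orientation: [179.9, 0.0, -94.2]
force: [-4.0, 0.5, 1.0]
opening: 0.0074
gripper_force: 30.3
```

move_arm(motion=[[[0,-1,0],[0,0,0],1],[[0,-1,0],[0,0,0],1],[[0,-1,0],[0,0,0],1]])

```text
clock: 7.05
tool_pos: [0.5655, -0.221, 0.0553]
orientation: [179.9, -0.0, -94.2]
force: [-5.1, 0.5, 2.1]
opening: 0.0077
gripper_force: 30.6
```

move_arm(motion=[[[0,2,0],[0,0,0],1],[[0,3.5,0],[0,0,0],1],[[0,8.6,0],[6,0,0],1],[[0,13.7,0.2],[12,0,0],1],[[0,18.7,1],[18,0,0],1],[[0,23.5,2.6],[24,0,0],1],[[0,28.2,4.5],[30,0,0],1],[[0,28.2,4.5],[30,0,0],1],[[0,28.2,4.5],[30,0,0],1]])

```text
clock: 7.8
tool_pos: [0.5366, -0.2221, 0.0518]
orientation: [-149.9, 0.5, -94.0]
force: [1.7, 0.3, -0.8]
opening: 0.0076
gripper_force: 29.9
```

```bash
python3 go.py
```

```text
now 7.8 [ 536.6 -222.1   51.8] [-149.9    0.5  -94. ] F [ 1.7  0.3 -0.8] open 7.6 grip 29.9 j [ -3.  12. -47.  -2.  -0.   1.]
```

move_arm(motion=[[[0,0,0],[0,0,0],0.88],[[0,-1.5,0],[0,0,0],0.85],[[0,-3,0],[0,0,0],0.8],[[0,-5,0],[0,0,0],0.75],[[0,-7,0],[0,0,0],0.7],[[0,-9,0],[0,0,0],0.65],[[0,-11,0],[0,0,0],0.6],[[0,-13,0],[0,0,0],0.6],[[0,-13,0],[0,0,0],0.6]])

```text
clock: 8.55
tool_pos: [0.5497, -0.2226, 0.0576]
orientation: [-150.0, 0.5, -93.9]
force: [-0.4, 0.1, 0.2]
opening: 0.0348
gripper_force: 0.2
```

```bash
python3 go.py
python3 - <<'E'
from h import *
im=ctrl.snapshot("side");cv2.imwrite("pics/s9.png",im["color"])
E
```

```text
now 8.55 [ 549.7 -222.6   57.6] [-150.     0.5  -93.9] F [-0.4  0.1  0.2] open 34.8 grip 0.2 j [ -3.  13. -46.  -1.  -1.  -0.]
```

move_arm(motion=[[[0,0.3,-5],[-6,0,0],0.6],[[0,0.6,-10],[-12,0,0],0.6],[[0,1.5,-9],[-18,0,0],0.6],[[0,2.5,-7],[-24,0,0],0.6],[[0,3,-5.5],[-30,0,0],0.6],[[0,3,-5.5],[-30,0,0],0.6],[[0,3,-5.5],[-30,0,0],0.6]])

```text
clock: 9.18
tool_pos: [0.5449, -0.2222, 0.0596]
orientation: [180.0, 0.5, -93.9]
force: [-0.0, 0.0, 0.6]
opening: 0.0353
gripper_force: 0.0
```

```bash
python3 go.py
python3 - <<'E'
from h import *
im=ctrl.snapshot("side");cv2.imwrite("pics/s10.png",im["color"])
cv2.imwrite("pics/v10.png",cv2.resize(im["color"][215:325,280:420],None,fx=5,fy=5,interpolation=2))
E
```

```text
now 9.18 [ 544.9 -222.2   59.6] [180.    0.5 -93.9] F [-0.   0.   0.6] open 35.3 grip 0.0 j [ -3.  21. -22.  -1. -47.  -0.]
```

View pics/v10.png

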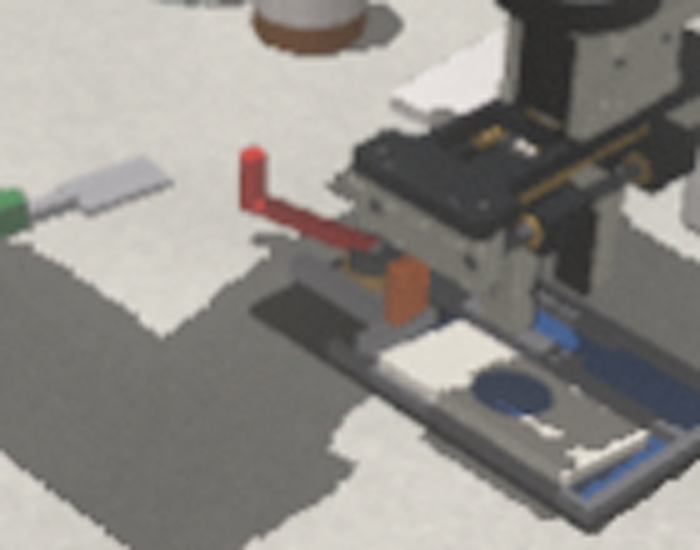

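The crop shows the plate lying in the wide compartment, its disc at (512,390). It looks flat, and the raised gripper is clear of it. I'll lift off and check the flatness numerically.

move_arm(motion=[[[0,0,-30],[0,0,0],0.6],[[-20,0,-70],[0,0,0],0.6],[[-60,0,-90],[0,0,-5],0.6],[[-100,10,-90],[0,0,-12],0.6],[[-140,20,-90],[0,0,-19],0.6],[[-180,35,-90],[0,0,-26],0.6],[[-220,50,-90],[0,0,-33],0.6],[[-250,65,-90],[0,0,-40],0.6],[[-280,80,-90],[0,0,-47],0.6],[[-298,95,-90],[0,0,-54],0.6]])

```text
clock: 10.07
tool_pos: [0.4679, 0.0828, 0.1531]
orientation: [-179.5, 0.2, -39.5]
force: [0.8, 0.7, 0.3]
opening: 0.0355
gripper_force: 0.0
```

```bash
python3 go.py 450 75.8 100 -12 0 450 75.8 29 -12 0
cat > pl.py <<'E'
from h import *
C=np.array([.5569,-.189]);a=np.radians(-4.2);X=np.array([np.cos(a),np.sin(a)]);Y=np.array([-np.sin(a),np.cos(a)])
def tr(P): d=P[:,:2]-C;return np.c_[d@X,d@Y]*1e3
cam={n:ctrl.snapshot(n) for n in("top","side")}
for n,off in(("top",(-.0033,0)),("side",(.0022,0))):
    s=cam[n];im=s["color"].astype(int);cv2.imwrite(f"pics/now_{n}.png",s["color"])
    m=((im.min(2)>165)&(im.max(2)-im.min(2)<30)).astype(np.uint8)
    # plate mask restricted to the compartment
    g=np.argwhere(m);W=pix2w(s,g[:,::-1].astype(float),.014)+[off[0],off[1],0];q=tr(W)
    k=(abs(q[:,0]+20)<45)&(q[:,1]>-115)&(q[:,1]<37);q=q[k]
    print(n,k.sum(),"x",np.percentile(q[:,0],[1,50,99]).round(1),"y",np.percentile(q[:,1],[1,50,99]).round(1))
    r=cv2.minAreaRect(q.astype(np.float32));print(np.round(r[0],1),np.round(r[1],1),round(r[2],1))
E
python3 pl.py
```

```text
now 10.07 [467.9  82.8 153.1] [-179.5    0.2  -39.5] F [0.8 0.7 0.3] open 35.5 grip 0.0 j [ 34.   5. -29.  -0. -55.  17.]
[-9.1, 17.3, 53.0] [-0.6, 0.1, -27.5]
[-8.8, 18.0, 124.0] [-0.6, 0.1, -27.5]
top 1020 x [-64.1 -25.7   4. ] y [-92.8 -35.1  23.3]
[-30.2 -42.3] [141.3  69.2] 89.8
side 541 x [-46.2 -23.    3.6] y [-87.6 -38.   29.8]
[-21.4 -28.5] [ 51.4 122.9] 0.5
```

```bash
cat > prof.py <<'E'
from h import *
import sys
C=np.array([.5569,-.189]);a=np.radians(-4.2);X=np.array([np.cos(a),np.sin(a)]);Y=np.array([-np.sin(a),np.cos(a)])
for n,off in(("top",-.0033),("side",.0022)):
    s=ctrl.snapshot(n);im=cv2.cvtColor(s["color"],cv2.COLOR_BGR2GRAY);cv2.imwrite(f"pics/now_{n}.png",s["color"])
    xs=np.arange(-62,24,3)
    print(n,"x from -62 step 3, rows y; z=14")
    for y in(-100,-92,-80,-70,0,10,20,26,32):
        P=np.array([np.r_[C+X*x/1e3+Y*y/1e3-[off,0],.014] for x in xs])
        q=w2pix(s,P).astype(np.float32)
        print(y,cv2.remap(im,q[:,None,0],q[:,None,1],1)[:,0].tolist())
E
python3 prof.py
```

```text
top x from -62 step 3, rows y; z=14
-100 [175, 114, 105, 95, 80, 78, 75, 75, 76, 76, 76, 76, 77, 76, 76, 76, 76, 75, 74, 76, 76, 77, 76, 76, 74, 88, 100, 86, 77]
-92 [174, 125, 109, 163, 192, 191, 191, 190, 190, 189, 189, 187, 186, 182, 180, 178, 180, 177, 178, 176, 176, 187, 159, 85, 78, 90, 102, 86, 76]
-80 [175, 133, 106, 167, 191, 194, 193, 193, 193, 192, 193, 193, 193, 192, 193, 192, 195, 192, 192, 192, 191, 189, 156, 90, 75, 90, 101, 86, 79]
-70 [174, 126, 110, 155, 191, 193, 193, 192, 193, 192, 193, 191, 192, 192, 193, 192, 192, 192, 192, 192, 191, 191, 179, 90, 76, 87, 102, 87, 77]
0 [177, 144, 109, 167, 192, 192, 192, 193, 193, 192, 195, 193, 192, 191, 192, 192, 192, 191, 190, 191, 192, 189, 148, 84, 74, 87, 104, 106, 104]
10 [174, 123, 106, 147, 189, 192, 193, 192, 193, 193, 191, 192, 192, 191, 192, 192, 192, 191, 191, 191, 192, 192, 183, 85, 72, 86, 104, 105, 103]
20 [171, 132, 106, 167, 190, 191, 192, 192, 193, 192, 194, 192, 191, 193, 193, 192, 191, 191, 192, 191, 191, 192, 153, 76, 73, 80, 104, 106, 105]
26 [173, 146, 104, 111, 100, 102, 103, 101, 105, 117, 122, 124, 11
[... 823 characters left out ...]
1, 151, 169, 190, 201, 201, 201, 201, 202, 202, 200, 201, 201, 202, 201, 201, 201, 202, 197, 170, 119, 93, 98, 111, 116, 114]
10 [88, 95, 112, 136, 155, 177, 196, 202, 200, 200, 201, 201, 201, 201, 201, 201, 201, 201, 201, 202, 202, 195, 171, 118, 89, 98, 113, 115, 114]
20 [88, 96, 111, 132, 150, 173, 196, 200, 201, 200, 201, 200, 200, 201, 201, 201, 202, 201, 200, 202, 201, 195, 169, 117, 90, 100, 112, 116, 115]
26 [87, 95, 112, 134, 152, 171, 193, 202, 201, 201, 200, 201, 199, 201, 200, 204, 197, 190, 191, 187, 191, 184, 164, 112, 86, 99, 113, 116, 115]
32 [87, 97, 110, 112, 120, 149, 176, 182, 180, 179, 173, 163, 147, 136, 139, 132, 133, 110, 94, 94, 90, 99, 90, 91, 89, 98, 111, 114, 114]
```

Profiles show the plate's -x edge is still resting on the outer wall top, as a side face is visible there. I'll nudge it +x with one open finger so it settles.

```bash
python3 go.py 534.4 -222.4 120 -94.2 0
```

```text
now 10.27 [468.5  81.  153.2] [-179.5    0.2  -39.9] F [ 0.3 -0.7  0.1] open 35.1 grip 0.0 j [ 33.   5. -29.  -0. -55.  17.]
[245.4, 190.7, 30.6] [-0.3, 0.4, 54.3]
```

move_arm(motion=[[[25,20,0],[0,0,6],0.3],[[55,40,0],[0,0,13],0.1],[[85,62,0],[0,0,20],0],[[115,85,0],[0,0,27],0],[[145,108,0],[0,0,34],0],[[175,132,10],[0,0,41],0],[[205,157,20],[0,0,48],0],[[230,178,30],[0,0,54.5],0],[[245,190.5,30],[0,0,54.5],0],[[245,190.5,30],[0,0,54.5],0]])

```text
clock: 11.1
tool_pos: [0.5339, -0.2271, 0.119]
orientation: [179.9, 0.4, -94.9]
force: [0.7, -0.3, 0.0]
opening: 0.087
gripper_force: 0.0
```

```bash
python3 go.py 534.4 -222.4 60 -94.2 0 534.4 -222.4 36 -94.2 0
```

```text
now 11.1 [ 533.9 -227.1  119. ] [179.9   0.4 -94.9] F [ 0.7 -0.3  0. ] open 87.0 grip 0.0 j [ -4.  17. -19.  -1. -54.  -1.]
[-4.2, -0.2, 59.0] [0.1, 0.4, -0.7]
[-4.1, -0.3, 83.0] [0.1, 0.4, -0.7]
```

move_arm(motion=[[[-4,0,30],[0,0,-0.7],0],[[-4,0,60],[0,0,-0.7],0],[[-4,0,78],[0,0,-0.7],0],[[-4,0,82],[0,0,-0.7],0],[[-4,0,82],[0,0,-0.7],0],[[-4,0,82],[0,0,-0.7],0]])

```text
clock: 11.6
tool_pos: [0.5357, -0.2181, 0.0395]
orientation: [-179.9, 0.4, -93.8]
force: [0.6, -0.2, 0.5]
opening: 0.0879
gripper_force: 0.0
```

```bash
python3 go.py 534.4 -222.4 35.5 -94.2 0
```

```text
now 11.6 [ 535.7 -218.1   39.5] [-179.9    0.4  -93.8] F [ 0.6 -0.2  0.5] open 87.9 grip 0.0 j [ -3.  22. -24.  -1. -44.  -0.]
[4.4, 1.0, 4.0] [-0.1, 0.4, 0.4]
```

move_arm(motion=[[[4,0,2],[0,0,0],0],[[4,0,3.5],[0,0,0],0],[[4,-2,3.5],[0,0,0],0],[[4,-4,3.5],[0,0,0],0],[[4,-6,3.5],[0,0,0],0],[[4,-8,3.5],[0,0,0],0],[[4,-8,3.5],[0,0,0],0]])

```text
clock: 12.18
tool_pos: [0.5437, -0.2221, 0.0353]
orientation: [-180.0, 0.5, -93.7]
force: [0.8, -0.0, 0.3]
opening: 0.0884
gripper_force: 0.0
```

move_arm(motion=[[[0,-1,0],[0,0,0],0],[[0,-2,0],[0,0,0],0],[[0,-3,0],[0,0,0],0],[[0,-3,0],[0,0,0],0]])

```text
clock: 12.52
tool_pos: [0.5462, -0.2223, 0.0351]
orientation: [-180.0, 0.5, -93.7]
force: [0.8, 0.1, -0.9]
opening: 0.0874
gripper_force: 0.0
```

move_arm(motion=[[[0,-1,0],[0,0,0],0],[[0,-2,0],[0,0,0],0],[[0,-3,0],[0,0,0],0],[[0,-3,0],[0,0,0],0]])

```text
clock: 12.85
tool_pos: [0.5493, -0.2225, 0.0351]
orientation: [-180.0, 0.5, -93.7]
force: [0.5, -1.0, 0.3]
opening: 0.0877
gripper_force: 0.0
```

```bash
python3 go.py; python3 prof.py
```

```text
now 12.85 [ 549.3 -222.5   35.1] [-180.     0.5  -93.7] F [ 0.5 -1.   0.3] open 87.7 grip 0.0 j [ -3.  23. -22.  -1. -44.   0.]
top x from -62 step 3, rows y; z=14
-100 [108, 80, 80, 75, 63, 65, 63, 67, 73, 72, 71, 71, 60, 40, 38, 40, 86, 131, 78, 44, 42, 47, 49, 52, 53, 56, 55, 51, 46]
-92 [48, 47, 50, 51, 51, 52, 59, 115, 160, 168, 171, 151, 60, 38, 37, 39, 55, 83, 141, 91, 49, 45, 48, 53, 53, 54, 59, 59, 60]
-80 [51, 49, 55, 53, 51, 61, 62, 56, 61, 66, 87, 73, 42, 37, 35, 35, 34, 35, 43, 69, 71, 48, 47, 51, 52, 55, 58, 59, 58]
-70 [48, 43, 50, 51, 50, 50, 57, 91, 110, 110, 109, 98, 48, 36, 36, 36, 35, 36, 33, 34, 38, 42, 47, 50, 53, 54, 55, 58, 58]
0 [183, 147, 107, 174, 199, 201, 200, 201, 201, 201, 200, 201, 200, 199, 201, 200, 201, 200, 199, 194, 94, 45, 45, 47, 50, 53, 56, 58, 57]
10 [182, 124, 107, 152, 199, 202, 203, 201, 200, 201, 202, 202, 200, 200, 201, 202, 200, 200, 200, 193, 114, 48, 45, 49, 50, 54, 54, 56, 58]
20 [178, 134, 109, 174, 202, 200, 201, 201, 200, 201, 202, 200, 200, 200, 200, 200, 201, 201, 200, 195, 109, 43, 45, 47, 49, 51, 54, 54, 57]
26 [125, 109, 92, 1
[... 861 characters left out ...]
1, 171, 164, 157, 165, 133, 116, 117, 116, 115, 114, 113, 116, 120, 122, 116, 107, 96, 117, 107, 97, 104, 117, 124, 123]
10 [91, 99, 119, 147, 169, 196, 215, 221, 219, 220, 221, 208, 170, 119, 112, 113, 113, 112, 112, 113, 117, 122, 119, 115, 107, 106, 106, 97, 98]
20 [90, 100, 117, 143, 163, 191, 217, 220, 219, 220, 220, 220, 220, 220, 220, 201, 151, 120, 113, 112, 113, 114, 116, 116, 116, 116, 117, 120, 121]
26 [82, 91, 116, 145, 167, 188, 212, 221, 220, 221, 220, 220, 218, 220, 219, 223, 216, 185, 138, 114, 111, 112, 116, 116, 115, 104, 95, 107, 119]
32 [82, 84, 84, 90, 117, 163, 195, 202, 198, 197, 188, 176, 160, 147, 149, 137, 140, 116, 92, 92, 100, 114, 115, 116, 115, 112, 93, 86, 106]
```

The plate is unmoved and still tilted, so the fingertip passed above it; the tips seem to retract when wide open. I'll lower gently until contact to find the tip height.

move_arm(motion=[[[0,0,1],[0,0,0],0],[[0,0,2],[0,0,0],0],[[0,0,3],[0,0,0],0],[[0,0,3],[0,0,0],0]])

```text
clock: 13.28
tool_pos: [0.5488, -0.2224, 0.0318]
orientation: [180.0, 0.5, -93.8]
force: [-0.3, -0.1, -0.3]
opening: 0.0875
gripper_force: 0.0
```

move_arm(motion=[[[0,0,1],[0,0,0],0],[[0,0,2],[0,0,0],0],[[0,0,2],[0,0,0],0]])

```text
clock: 13.53
tool_pos: [0.5489, -0.2224, 0.0299]
orientation: [180.0, 0.5, -93.8]
force: [-0.6, 0.0, -0.9]
opening: 0.0878
gripper_force: 0.0
```

move_arm(motion=[[[0,0,1],[0,0,0],0],[[0,0,2],[0,0,0],0],[[0,0,2],[0,0,0],0]])

```text
clock: 13.78
tool_pos: [0.5489, -0.2224, 0.0279]
orientation: [180.0, 0.5, -93.8]
force: [0.3, 0.1, 0.1]
opening: 0.0879
gripper_force: 0.0
```

move_arm(motion=[[[0,0,1],[0,0,0],0],[[0,0,2],[0,0,0],0],[[0,0,2],[0,0,0],0]])

```text
clock: 14.03
tool_pos: [0.5489, -0.2224, 0.0259]
orientation: [180.0, 0.5, -93.8]
force: [-0.1, -0.5, -0.5]
opening: 0.0877
gripper_force: 0.0
```

move_arm(motion=[[[0,0,1],[0,0,0],0],[[0,0,2],[0,0,0],0],[[0,0,2],[0,0,0],0]])

```text
clock: 14.28
tool_pos: [0.5489, -0.2224, 0.0239]
orientation: [180.0, 0.5, -93.8]
force: [-0.9, 1.3, 1.4]
opening: 0.088
gripper_force: 0.0
```

move_arm(motion=[[[0,0,1],[0,0,0],0],[[0,0,1],[0,0,0],0],[[0,0,1],[0,0,0],0]])

```text
clock: 14.53
tool_pos: [0.549, -0.2224, 0.0231]
orientation: [180.0, 0.5, -93.8]
force: [-0.0, -0.5, 0.1]
opening: 0.0876
gripper_force: 0.0
```

move_arm(motion=[[[0,0,1],[0,0,0],0],[[0,0,1],[0,0,0],0],[[0,0,1],[0,0,0],0]])

```text
clock: 14.78
tool_pos: [0.549, -0.2224, 0.0221]
orientation: [180.0, 0.5, -93.8]
force: [0.8, 0.1, 0.4]
opening: 0.0876
gripper_force: 0.0
```

move_arm(motion=[[[0,0,1],[0,0,0],0],[[0,0,2],[0,0,0],0],[[0,0,2],[0,0,0],0]])

```text
clock: 15.03
tool_pos: [0.5489, -0.2223, 0.0199]
orientation: [180.0, 0.5, -93.8]
force: [-0.7, 0.1, 0.3]
opening: 0.0876
gripper_force: 0.0
```

move_arm(motion=[[[0,0,1],[0,0,0],0],[[0,0,2],[0,0,0],0],[[0,0,2],[0,0,0],0]])

```text
clock: 15.28
tool_pos: [0.5491, -0.2224, 0.0181]
orientation: [-180.0, 0.5, -93.7]
force: [-0.7, -0.6, 1.0]
opening: 0.0877
gripper_force: 0.7
```

```bash
python3 prof.py | grep -E "^(top|side|0|10|20|26|32)"
```

```text
top x from -62 step 3, rows y; z=14
0 [187, 150, 111, 177, 203, 205, 205, 204, 206, 204, 204, 205, 204, 205, 204, 204, 204, 204, 198, 110, 43, 47, 48, 52, 56, 55, 56, 60, 62]
10 [185, 126, 112, 154, 203, 206, 205, 205, 203, 205, 205, 203, 205, 203, 204, 205, 205, 204, 196, 92, 47, 48, 49, 50, 55, 57, 58, 58, 61]
20 [174, 138, 111, 176, 204, 205, 205, 205, 205, 205, 204, 205, 204, 204, 203, 203, 204, 205, 193, 113, 48, 47, 49, 52, 53, 55, 58, 59, 61]
26 [103, 109, 82, 106, 98, 102, 101, 100, 108, 118, 128, 128, 124, 131, 130, 125, 113, 110, 106, 66, 43, 46, 49, 51, 55, 56, 57, 57, 61]
32 [96, 76, 58, 53, 44, 42, 44, 43, 51, 57, 58, 53, 48, 46, 48, 49, 47, 51, 52, 41, 42, 45, 48, 53, 54, 55, 57, 58, 61]
side x from -62 step 3, rows y; z=14
0 [90, 99, 115, 136, 144, 145, 134, 144, 133, 125, 116, 113, 112, 113, 115, 123, 125, 119, 119, 121, 120, 111, 91, 70, 59, 59, 59, 58, 57]
10 [90, 98, 120, 148, 167, 194, 217, 222, 220, 220, 214, 187, 142, 112, 113, 115, 117, 114, 107, 95, 99, 119, 120, 120, 118, 113, 97, 64, 57]
20 [89, 99, 117, 142, 162, 191, 217, 220, 220, 220, 220, 220, 220, 218, 199, 140, 119, 117, 116, 114, 109, 111, 130, 132, 126, 114, 103, 97, 105]
26 [80, 91, 115, 145, 169, 189, 212, 221, 220, 219, 220, 220, 219, 219, 209, 167, 119, 117, 118, 117, 116, 117, 122, 117, 98, 76, 59, 59, 57]
32 [81, 83, 84, 90, 117, 163, 195, 201, 199, 198, 188, 175, 160, 148, 152, 135, 123, 114, 116, 117, 117, 117, 117, 113, 95, 72, 59, 60, 62]
```

```bash
cat > asc.py <<'E'
from h import *
import sys
n,u0,u1,v0,v1=sys.argv[1],*map(int,sys.argv[2:6])
im=cv2.imread(f"pics/now_{n}.png").astype(int)
for v in range(v0,v1,2):
    r=""
    for u in range(u0,u1):
        b,g,q=im[v,u];r+="B" if b>q+30 else "R" if q>b+50 else "W" if min(b,g,q)>185 else "+" if g>140 else "-" if g>90 else "." if g>60 else " "
    print(v,r)
E
python3 asc.py side 310 425 240 316
python3 - <<'E'
from h import *
s=ctrl.snapshot("side");o=ctrl.get_obs();p=o["tool_pos"];print(o["clock"],p,o["gripper_force"],o["force"])
from scipy.spatial.transform import Rotation as R
r=R.from_euler("xyz",o["orientation"],degrees=True)
for a in(0,10,19):print(a,[np.round(w2pix(s,p+r.apply(np.array([x,y,a])/1e3))[0]).tolist() for y in(44,-44) for x in(-9.5,9.5)])
E
```

```text
240 WWWWWWWWWWWWWWWWWWWWWWWWWWWWWWWWWWWWWWWWWWWWWWWWWWWWW+---------++WWWWWW---          .--------------------.       ..
242 WWWWWWWWWWWWWWWWWWWWWWWWWWWWWWWWWWWWWWWWWWWWWWWW+++---------------++WWW---          .-------------------..        .
244 WWWWWWWWWWWWWWWWWW+RRR+WWWWWWWWWWWWWWWWWWWWW+----------------------------.          .--------------------.         
246 WWWWWWWWWWWWWWWWW+RRRR.+WWWWWWWWWWWWWWW+++-------------------------------.          .--------------------.        .
248 ++WWWWWWWWWWWWWWW+RRRR.+WWWWWWWWWWW+++-----------------------------------.          -------------------..     .....
250 ++++WWWWWWWWWWWWW+RRRR.+WWWWWWWWWW+--------------------------------....-.          .----------------.          ...-
252 +--++WWWWWWWWWWWW+RRRR-+WWWWWWWW+------------------------------...         ....    .-------------.                 
254 +WWWWWWWWWWWWWWWW+RRRRR--+++WWWWWW++------------------------...              ..... .---------.                     
256 WWWWWWWWWWWWWWWWW+RRRRRRRR..--+++WWWW+---------....-----....     ..---..           .------.          .....         
258 WWWWWWWWWWWWWWWW
[... 3065 characters left out ...]
+WWWW+++---.BBBB-----......+WWWWWW
310 ----------------------------------------++WWWWWWWWWWWWWWWWWWW+--------........---+++----...BBB------.....-+WWWWWWWW
312 ------------------------------------++WWWWWWWWWWWWWWWWWWWWWWWWWW++-------.......-----..BBBB------.....+WWWWWWWWWWWW
314 ---------------------------------+WWWWWWWWWWWWWWWWWWWWWWWWWWWWWWWWW+--------.....------B------.....-+WWWWWWWWWWWWWW
15.4333 [ 0.54909501 -0.22236315  0.01818534] 0.4994282283587381 [-1.01703966  0.78778987  0.75766953]
0 [[373.0, 296.0], [379.0, 300.0], [397.0, 281.0], [403.0, 284.0]]
10 [[373.0, 299.0], [379.0, 303.0], [397.0, 284.0], [403.0, 287.0]]
19 [[372.0, 302.0], [378.0, 306.0], [397.0, 287.0], [403.0, 290.0]]
```

move_arm(motion=[[[0,0,-5],[0,0,0],0],[[0,5,-5],[0,0,0],0],[[0,11,-5],[0,0,0],0],[[0,11,-2],[0,0,0],0],[[0,11,1],[0,0,0],0],[[0,11,1],[0,0,0],0]])

```text
clock: 15.93
tool_pos: [0.5375, -0.2216, 0.0164]
orientation: [180.0, 0.5, -93.8]
force: [0.5, -1.0, 0.5]
opening: 0.0881
gripper_force: 0.0
```

move_arm(motion=[[[0,-2,0],[0,0,0],0],[[0,-4,0],[0,0,0],0],[[0,-6,0],[0,0,0],0],[[0,-6,0],[0,0,0],0]])

```text
clock: 16.27
tool_pos: [0.5445, -0.2221, 0.017]
orientation: [-180.0, 0.5, -93.7]
force: [-0.4, -0.5, 0.3]
opening: 0.0876
gripper_force: 0.0
```

move_arm(motion=[[[0,-1,0],[0,0,0],0],[[0,-2,0],[0,0,0],0],[[0,-3,0],[0,0,0],0],[[0,-3,0],[0,0,0],0]])

```text
clock: 16.6
tool_pos: [0.5474, -0.2223, 0.0172]
orientation: [-180.0, 0.5, -93.7]
force: [0.6, 0.7, 0.1]
opening: 0.0877
gripper_force: 0.0
```

```bash
python3 go.py;python3 prof.py | grep -E "^(top|side|0|10|20|26|32)"
```

```text
now 16.6 [ 547.4 -222.3   17.2] [-180.     0.5  -93.7] F [0.6 0.7 0.1] open 87.7 grip 0.0 j [ -3.  25. -23.  -1. -42.   0.]
top x from -62 step 3, rows y; z=14
0 [187, 150, 106, 116, 205, 212, 212, 211, 212, 212, 210, 211, 211, 211, 212, 212, 211, 200, 121, 51, 47, 49, 52, 54, 56, 57, 58, 62, 62]
10 [184, 126, 107, 139, 197, 211, 212, 212, 213, 212, 212, 211, 211, 211, 211, 211, 212, 207, 113, 42, 47, 50, 51, 55, 57, 57, 60, 61, 63]
20 [176, 136, 105, 119, 204, 212, 212, 212, 211, 211, 211, 209, 212, 211, 213, 212, 212, 205, 114, 50, 48, 50, 51, 54, 55, 56, 58, 61, 60]
26 [103, 110, 95, 96, 137, 146, 143, 123, 119, 123, 127, 133, 143, 152, 156, 147, 153, 142, 73, 44, 46, 49, 52, 56, 56, 55, 59, 60, 62]
32 [95, 75, 59, 54, 44, 43, 44, 44, 50, 56, 57, 52, 47, 46, 47, 48, 49, 48, 42, 42, 45, 49, 52, 53, 54, 57, 58, 61, 62]
side x from -62 step 3, rows y; z=14
0 [90, 101, 117, 155, 206, 225, 225, 203, 141, 117, 112, 113, 113, 114, 118, 118, 117, 119, 120, 121, 119, 102, 71, 60, 58, 58, 59, 57, 59]
10 [90, 98, 115, 156, 205, 225, 227, 226, 226, 226, 213, 169, 116, 113, 116, 117, 116, 107, 92, 97, 116, 121, 120, 120, 113, 97, 73, 62, 58]
20 [90, 100, 118, 157, 207, 224, 226, 226, 227, 226, 226, 226, 225, 204, 154, 122, 118, 118, 116, 113, 118, 126, 131, 120, 113, 96, 84, 92, 93]
26 [80, 90, 110, 125, 158, 182, 203, 210, 201, 199, 196, 190, 189, 180, 163, 125, 116, 116, 117, 119, 122, 123, 111, 91, 69, 61, 59, 60, 58]
32 [80, 83, 83, 86, 88, 90, 88, 91, 86, 89, 83, 90, 85, 93, 103, 115, 118, 117, 117, 117, 117, 117, 112, 95, 68, 62, 62, 63, 66]
```

Numbers show the plate now flat: sharp near edge at tray x≈-51, and the raised +y corner is gone. Next is the spatula.

move_arm(motion=[[[0,0,-35],[0,0,0],0],[[-20,0,-70],[0,0,-5],0.2],[[-60,3,-110],[0,0,-12],0.4],[[-100,13,-120],[0,0,-19],0.55],[[-140,25,-120],[0,0,-26],0.55],[[-180,38,-120],[0,0,-33],0.55],[[-220,51,-120],[0,0,-40],0.55],[[-250,65,-120],[0,0,-47],0.55],[[-280,75,-120],[0,0,-54],0.55],[[-304,80,-120],[0,0,-61],0.55]])

```text
clock: 17.53
tool_pos: [0.4858, 0.088, 0.1401]
orientation: [-179.5, 0.2, -32.3]
force: [0.2, 0.9, -0.1]
opening: 0.0403
gripper_force: 0.0
```

```bash
python3 go.py 450 75.8 100 -12 0 450 75.8 32 -12 0;python3 pl.py
```

```text
now 17.53 [485.8  88.  140.1] [-179.5    0.2  -32.3] F [ 0.2  0.9 -0.1] open 40.3 grip 0.0 j [ 33.   8. -28.  -0. -54.  25.]
[-23.6, 29.8, 40.0] [-0.5, 0.1, -20.3]
[-23.4, 30.3, 108.0] [-0.5, 0.1, -20.3]
top 1111 x [-64.5 -24.7   7.1] y [-92.8 -35.   24.1]
[-28.4 -38.8] [148.5  72.8] 90.0
side 633 x [-50.9 -23.8   6.5] y [-90.9 -42.6  26. ]
[-21.8 -32.1] [ 59.4 118.9] 0.4
```

move_arm(motion=[[[-10,12,20],[0,0,-7],0.55],[[-20,25,40],[0,0,-14],0.55],[[-23,30,75],[0,0,-20.3],0.55],[[-23,30,90],[0,0,-20.3],0.55],[[-23,30,90],[0,0,-20.3],0.55],[[-23,30,90],[0,0,-20.3],0.55]])

```text
clock: 18.13
tool_pos: [0.4516, 0.0728, 0.0494]
orientation: [-179.6, 0.1, -12.5]
force: [0.7, 0.2, 0.3]
opening: 0.0398
gripper_force: 0.0
```

```bash
python3 go.py 450 75.8 32 -12 0
```

```text
now 18.13 [451.6  72.8  49.4] [-1.796e+02  1.000e-01 -1.250e+01] F [0.7 0.2 0.3] open 39.8 grip 0.0 j [ 34.  11. -39.  -1. -40.  44.]
[-2.1, -2.4, 17.4] [-0.4, 0.1, -0.5]
```

move_arm(motion=[[[-1,-2,6],[-0.4,0,-0.5],0.55],[[-1,-2,12],[-0.4,0,-0.5],0.55],[[-1,-2,18],[-0.4,0,-0.5],0.55],[[-1,-2,21],[-0.4,0,-0.5],0.55],[[-1,-2,24],[-0.4,0,-0.5],0.55],[[-1,-2,26],[-0.4,0,-0.5],0.55],[[-1,-2,26],[-0.4,0,-0.5],0.55]])

```text
clock: 18.72
tool_pos: [0.4508, 0.0756, 0.0231]
orientation: [-180.0, 0.1, -12.0]
force: [1.0, -0.8, 0.3]
opening: 0.0393
gripper_force: 0.0
```

move_arm(motion=[[[0,0,1],[0,0,0],0.55],[[0,0,2],[0,0,0],0.55],[[0,0,3],[0,0,0],0.55],[[0,0,3],[0,0,0],0.55]])

```text
clock: 19.05
tool_pos: [0.4509, 0.0757, 0.0204]
orientation: [-179.9, 0.1, -12.0]
force: [-0.2, -0.1, 0.1]
opening: 0.0394
gripper_force: 0.0
```

move_arm(motion=[[[0,0,1],[0,0,0],0.55],[[0,0,2],[0,0,0],0.55],[[0,0,3],[0,0,0],0.55],[[0,0,3],[0,0,0],0.55]])

```text
clock: 19.38
tool_pos: [0.4508, 0.0756, 0.0172]
orientation: [-180.0, 0.1, -12.0]
force: [0.1, -0.2, 0.1]
opening: 0.0391
gripper_force: 0.0
```

move_arm(motion=[[[0,0,1],[0,0,0],0.55],[[0,0,2],[0,0,0],0.55],[[0,0,3],[0,0,0],0.55],[[0,0,3],[0,0,0],0.55]])

```text
clock: 19.72
tool_pos: [0.4508, 0.0756, 0.0142]
orientation: [-180.0, 0.1, -12.0]
force: [-0.3, -0.1, 0.5]
opening: 0.0398
gripper_force: 0.0
```

move_arm(motion=[[[0,0,1],[0,0,0],0.55],[[0,0,2],[0,0,0],0.55],[[0,0,2],[0,0,0],0.55]])

```text
clock: 19.97
tool_pos: [0.4509, 0.0757, 0.0122]
orientation: [-180.0, 0.1, -12.0]
force: [-1.2, 0.1, 0.3]
opening: 0.0396
gripper_force: 0.0
```

move_arm(motion=[[[0,0,1],[0,0,0],0.55],[[0,0,2],[0,0,0],0.55],[[0,0,2],[0,0,0],0.55]])

```text
clock: 20.22
tool_pos: [0.4509, 0.0757, 0.0103]
orientation: [-180.0, 0.1, -12.0]
force: [0.3, -0.3, -1.0]
opening: 0.0395
gripper_force: 0.0
```

move_arm(motion=[[[0,0,0],[0,0,0],0.75],[[0,0,0],[0,0,0],0.85],[[0,0,0],[0,0,0],1],[[0,0,0],[0,0,0],1],[[0,0,0],[0,0,0],1],[[0,0,0],[0,0,0],1]])

```text
clock: 20.72
tool_pos: [0.4511, 0.0758, 0.0105]
orientation: [-179.9, 0.1, -11.9]
force: [1.2, -0.2, -0.9]
opening: 0.0153
gripper_force: 30.0
```

```bash
python3 go.py
python3 - <<'E'
from h import *
ctrl.snapshot("side")
E
python3 go.py
```

```text
now 20.72 [451.1  75.8  10.5] [-1.799e+02  1.000e-01 -1.190e+01] F [ 1.2 -0.2 -0.9] open 15.3 grip 30.0 j [ 34.  15. -41.  -0. -34.  44.]
now 20.77 [451.1  75.8  10.5] [-179.9    0.   -11.9] F [ 0.8  0.4 -0.3] open 15.6 grip 30.0 j [ 34.  15. -41.  -0. -34.  44.]
```

move_arm(motion=[[[0,0,-30],[0,0,0],1],[[0,0,-65],[0,0,0],1],[[0,0,-95],[0,0,0],1],[[0,0,-100],[0,0,0],1]])

```text
clock: 21.1
tool_pos: [0.4535, 0.0767, 0.1152]
orientation: [-179.7, -0.3, -11.9]
force: [0.8, 0.7, -0.3]
opening: 0.015
gripper_force: 30.0
```

```bash
python3 go.py 594.6 -173.6 110 -94.2 0
```

```text
now 21.1 [453.5  76.7 115.2] [-179.7   -0.3  -11.9] F [ 0.8  0.7 -0.3] open 15.0 grip 30.0 j [ 34.   6. -34.  -0. -49.  44.]
[189.6, 215.9, 4.9] [-0.4, -0.0, 82.3]
```

move_arm(motion=[[[15,18,0],[0,0,7],1],[[31,36,0],[0,0,14],1],[[47,54,0],[0,0,21],1],[[63,72,0],[0,0,28],1],[[79,90,0],[0,0,35],1],[[95,108,0],[0,0,42],1],[[111,126,0],[0,0,49],1],[[127,144,0],[0,0,56],1],[[143,162,0],[0,0,63],1],[[159,180,0],[0,0,70],1]])

```text
clock: 21.93
tool_pos: [0.5693, -0.1346, 0.1093]
orientation: [179.9, 0.1, -82.3]
force: [-0.8, 0.6, -1.0]
opening: 0.0152
gripper_force: 30.0
```

```bash
python3 go.py 594.6 -173.6 110 -94.2 0
```

```text
now 21.93 [ 569.3 -134.6  109.3] [ 1.799e+02  1.000e-01 -8.230e+01] F [-0.8  0.6 -1. ] open 15.2 grip 30.0 j [  6.  18. -19.  -0. -53.   2.]
[42.1, -19.8, -0.8] [0.1, 0.1, 11.9]
```

move_arm(motion=[[[20,-10,0],[0,0,6],1],[[42,-20,10],[0,0,11.9],1],[[42,-20,40],[0,0,11.9],1],[[42,-20,60],[0,0,11.9],1],[[42,-20,70],[0,0,11.9],1],[[42,-20,70],[0,0,11.9],1],[[42,-20,70],[0,0,11.9],1]])

```text
clock: 22.52
tool_pos: [0.5948, -0.1721, 0.0399]
orientation: [179.9, 0.0, -93.8]
force: [-0.1, 0.4, -0.1]
opening: 0.0152
gripper_force: 30.0
```

```bash
python3 go.py 594.6 -173.6 25 -94.2 0 594.6 -173.6 17.5 -94.2 0; python3 pl.py >/dev/null; python3 asc.py top 372 450 190 222
python3 - <<'E'
from h import *
C=np.array([.5569,-.189]);a=np.radians(-4.2);X=np.array([np.cos(a),np.sin(a)]);Y=np.array([-np.sin(a),np.cos(a)])
s=ctrl.snapshot("top");im=s["color"].astype(int)
# blade edges in tray frame at blade-top height, top cam
m=(abs(im-im.mean(2,keepdims=True)).max(2)<14)&(im.mean(2)>125)&(im.mean(2)<185)
g=np.argwhere(m)[:,::-1].astype(float);o=ctrl.get_obs();z=o["tool_pos"][2]-.0105+.004
P=pix2w(s,g,z)[:,:2]-[.003,0]-C;q=np.c_[P@X,P@Y]*1e3
k=(abs(q[:,0]-36)<26)&(q[:,1]>-120)&(q[:,1]<-45);q=q[k]
print(len(q),[np.percentile(q[abs(q[:,1]-y)<4,0],[3,97]).round(1).tolist() for y in(-90,-80,-70,-60)],np.percentile(q[:,1],[1,99]))
E
```

```text
now 22.52 [ 594.8 -172.1   39.9] [179.9   0.  -93.8] F [-0.1  0.4 -0.1] open 15.2 grip 30.0 j [  2.  25. -19.  -0. -46.  -6.]
[1.5, 0.1, 14.9] [0.1, 0.0, 0.4]
[1.5, 0.0, 22.4] [0.1, 0.0, 0.4]
190                                                                     .+++++++++
192                                                                  .-+++++++++++
194                                                               .--+++++++++++++
196 .....   ..                .--+-.                           .--++++++++++++++++
198 -----.  ...                  .--++-.                   .--++------------++++++
200 ----                            ..---+++-----------+++-----++++++++++---++++++
202 ----                                   .....-....--+++++++++++++++++----++++++
204 BBBB                                          .-++++++++++++++++++++----++++++
206 BBB                                         .-++++++++++++++++++++++----++++++
208 ---.                                     BBB-+++++++++++++++++++++++----++++++
210 ---                                      BBBB------+++++++++++++++++----++++++
212                                          BBBBBBBBBBBBBBBBBBBBBBBBBB----+++++++
214        ...                              .----------------BBBBBBBBBBB.--+++++++
216        .-.    -+W++W+++++---..      ....BBBBB........------------------+++++++
218  -.RRR..-.    ------------------   .+WWWWWWWWWWW++++-----BBBBBBBBBB.---+++++++
220  -RRRR...    .-----------------.   .-+WWWWWWWWWWWWWWWWWWWWWWWW+BBBBB---+++++++
341 [[26.5, 60.0], [25.7, 53.5], [25.1, 45.9], [26.1, 43.1]] [-118.36525039  -47.82844478]
```

Run:
```python
from h import *
s=ctrl.snapshot("top");im=s["color"]
C=np.array([.5569,-.189]);a=np.radians(-4.2);X=np.array([np.cos(a),np.sin(a)]);Y=np.array([-np.sin(a),np.cos(a)])
for u in(424,430,435):
    print(u,[tuple(int(c) for c in im[v,u]) for v in range(194,217)])
def pr(x,y,z):return w2pix(s,np.r_[C+X*x/1e3+Y*y/1e3+[.0033,0],z])[0].round(1)
print("blade expected tip corners",pr(21.5,-101,.033),pr(51.5,-101,.033),"edge y-85",pr(21.5,-85,.033),pr(51.5,-85,.033))
print("walls y-85: floor 18.5",pr(18.5,-85,.014),"54.5",pr(54.5,-85,.014),"59",pr(59,-85,.014))
```

```text
424 [(40, 43, 47), (38, 43, 47), (39, 43, 48), (38, 44, 46), (44, 50, 53), (81, 94, 103), (125, 146, 155), (120, 130, 135), (149, 148, 152), (159, 157, 160), (163, 160, 162), (165, 162, 166), (165, 162, 166), (163, 159, 163), (164, 159, 164), (161, 157, 159), (134, 112, 99), (134, 88, 58), (134, 79, 51), (133, 86, 60), (117, 105, 104), (111, 110, 111), (98, 93, 92)]
430 [(38, 42, 45), (39, 45, 47), (48, 56, 59), (82, 95, 103), (124, 144, 152), (107, 116, 122), (115, 114, 118), (154, 152, 154), (160, 158, 161), (160, 157, 159), (162, 159, 161), (163, 161, 164), (165, 161, 165), (164, 162, 166), (164, 162, 166), (164, 162, 163), (151, 143, 139), (140, 96, 77), (137, 84, 55), (134, 83, 53), (125, 94, 77), (118, 110, 107), (110, 108, 108)]
435 [(91, 107, 114), (132, 153, 161), (160, 175, 181), (139, 143, 147), (151, 149, 153), (165, 161, 163), (170, 166, 168), (165, 161, 165), (163, 160, 165), (161, 157, 161), (162, 159, 162), (164, 163, 165), (163, 161, 164), (167, 164, 167), (164, 161, 165), (167, 165, 168), (164, 160, 160), (132, 106, 92), (132, 82, 57), (133, 84, 54), (110, 75, 60), (113, 107, 105), (112, 109, 111)]
blade expected tip corners [440.1 212.6] [440.9 199.6] edge y-85 [433.2 212. ] [434. 199.]
walls y-85: floor 18.5 [431.3 214.3] 54.5 [432.3 199. ] 59 [432.4 197. ]
```

move_arm(motion=[[[1,1.4,6],[0,0,0.4],1],[[1,1.4,12],[0,0,0.4],1],[[1,1.4,16],[0,0,0.4],1],[[1,1.4,18],[0,0,0.4],1],[[1,1.4,18],[0,0,0.4],1]])

```text
clock: 23.13
tool_pos: [0.593, -0.173, 0.0212]
orientation: [179.9, 0.1, -94.3]
force: [0.6, 0.2, -1.0]
opening: 0.0152
gripper_force: 30.0
```

move_arm(motion=[[[0,0,1],[0,0,0],1],[[0,0,2],[0,0,0],1],[[0,0,2],[0,0,0],1]])

```text
clock: 23.38
tool_pos: [0.5935, -0.173, 0.0199]
orientation: [179.9, 0.1, -94.3]
force: [0.8, -0.3, -0.9]
opening: 0.0151
gripper_force: 30.0
```

move_arm(motion=[[[0,0,1],[0,0,0],1],[[0,0,1.5],[0,0,0],1],[[0,0,1.5],[0,0,0],1]])

```text
clock: 23.63
tool_pos: [0.5934, -0.173, 0.0185]
orientation: [179.9, 0.1, -94.3]
force: [0.2, -0.0, -1.0]
opening: 0.0152
gripper_force: 30.0
```

move_arm(motion=[[[0,0,1],[0,0,0],1],[[0,0,1],[0,0,0],1],[[0,0,1],[0,0,0],1]])

```text
clock: 23.88
tool_pos: [0.5934, -0.173, 0.0175]
orientation: [179.9, 0.1, -94.3]
force: [-0.0, -0.4, -0.9]
opening: 0.0152
gripper_force: 30.0
```

move_arm(motion=[[[0,0,1],[0,0,0],1],[[0,0,1],[0,0,0],1],[[0,0,1],[0,0,0],1]])

```text
clock: 24.13
tool_pos: [0.5935, -0.173, 0.0165]
orientation: [179.9, 0.1, -94.2]
force: [-0.5, 0.6, -1.1]
opening: 0.0155
gripper_force: 30.0
```

move_arm(motion=[[[0,0,1],[0,0,0],1],[[0,0,1],[0,0,0],1],[[0,0,1],[0,0,0],1]])

```text
clock: 24.38
tool_pos: [0.5936, -0.173, 0.0165]
orientation: [180.0, 0.1, -94.2]
force: [-2.4, 2.5, 7.6]
opening: 0.0154
gripper_force: 30.0
```

move_arm(motion=[[[0,0,-0.8],[0,0,0],1],[[0,0,-0.8],[0,0,0],0.9],[[0,0,-0.8],[0,0,0],0.75],[[0,0,-0.8],[0,0,0],0.65],[[0,0,-0.8],[0,0,0],0.65],[[0,0,-10],[0,0,0],0.65],[[0,0,-30],[0,0,0],0.65],[[0,0,-60],[0,0,0],0.65],[[0,0,-90],[0,0,0],0.65],[[0,0,-100],[0,0,0],0.65]])

```text
clock: 25.22
tool_pos: [0.5959, -0.1736, 0.1209]
orientation: [-179.7, 0.0, -94.2]
force: [0.6, -0.2, 1.4]
opening: 0.0306
gripper_force: 0.0
```

```bash
python3 pl.py; python3 asc.py side 330 435 244 304; python3 go.py 556 -95 110 -94.2 0
```

```text
top 713 x [-64.8 -42.6   7.7] y [-114.6  -67.2   30.5]
[-20.4 -39.7] [ 89.1 150.7] 0.1
side 568 x [-51.1 -27.6   8.2] y [-91.3 -52.5  26. ]
[-13.8 -34.8] [ 75.4 124.1] 0.0
244 --+WWWWWWWWWWWWWW++------------------------------------------------------+WWWWWWWWWWWWW+-----------------
246 RR.+WWWWWW++W+W+++--------------------------------------------------------++WWWWWWWWWWW+-----------------
248 RR.+WW++WW++++++--------------------------------------------------------------+++WWWWWW+-----------------
250 RR.+WWWW+++------------------------------------------------------------------------++W+------------------
252 RR.+W++-------------------------------------------------------------------------------------...----------
254 RR....--------------------------------------------------------------------------------------...---.------
256 RRRRRR......--------------------..----------------------------------------------------------------...----
258 ---..RRRRRR.....------------..........---------+-------------------------------------------------------..
260 -------..RRRRRRRR.....--................----
[... 1845 characters left out ...]
WWWW+++....-----+WWWWWWWW+BBBBBBBBBBBBBBBB+WWWWWWW+-.----++++++++++++++++-...---+WWWWW
296 ----------WW+WWWWWWWWWWWWWW++.....----+WWWWWW+BBBBBBBBBBBBBBBWWWWWWWWWWW+------+++++++++++++++-------WWWW
298 --------+WWWWW+WWWWWWWWWWWWWW+++....-----++WWWW++BBBBBBBBBB+WWWWWWWWWWWWWWWW+-----+++++++++------...+WWWW
300 -------++WWWWWWWWWWWWWWWWWWWWWWWW++......---++WWWWWWWWWWWWWWWWWWWWWWWWWWWWWWWWW+------++------.... .-WWWW
302 -------++WWWWWWWWWWWWWWWWWWWWWWWWWW+++....-----++WWWWWWWWWWWWWWWWWWWWWWWWWWWWW++--...------......++WWWWWW
now 25.32 [ 595.4 -173.3  119.2] [-1.797e+02  1.000e-01 -9.420e+01] F [0.9 0.2 0. ] open 30.6 grip 0.0 j [  2.  20. -14.  -0. -55.  -6.]
[-75.1, 45.2, 9.0] [-0.3, 0.1, -0.0]
```

```bash
python3 go.py 544.2 -115.9 110 -94.2 0 544.2 -115.9 36 -94.2 0
```

```text
now 25.32 [ 595.4 -173.3  119.2] [-1.797e+02  1.000e-01 -9.420e+01] F [0.9 0.2 0. ] open 30.6 grip 0.0 j [  2.  20. -14.  -0. -55.  -6.]
[-53.4, 55.4, 9.0] [-0.3, 0.1, -0.0]
[-53.3, 55.7, 83.0] [-0.3, 0.1, -0.0]
```

move_arm(motion=[[[-30,25,0],[0,0,0],0.9],[[-58,51,0],[0,0,0],1],[[-58,51,9],[0,0,0],1],[[-58,51,9],[0,0,0],1],[[-58,51,9],[0,0,0],1]])

```text
clock: 25.73
tool_pos: [0.5467, -0.1114, 0.1063]
orientation: [179.9, 0.0, -94.2]
force: [1.0, 0.8, 1.2]
opening: 0.0038
gripper_force: 0.0
```

```bash
python3 go.py 544.2 -115.9 36 -94.2 0
```

```text
now 25.73 [ 546.7 -111.4  106.3] [179.9   0.  -94.2] F [1.  0.8 1.2] open 3.8 grip 0.0 j [  9.  16. -23.  -0. -51. -13.]
[4.8, 2.1, 70.3] [0.1, 0.0, -0.0]
```

move_arm(motion=[[[2,3,30],[0,0,0],1],[[2,3,55],[0,0,0],1],[[2,3,66],[0,0,0],1],[[2,3,69],[0,0,0],1],[[2,3,69],[0,0,0],1],[[2,3,69],[0,0,0],1]])

```text
clock: 26.23
tool_pos: [0.5447, -0.1137, 0.0381]
orientation: [180.0, 0.0, -94.3]
force: [1.0, 0.3, 1.5]
opening: 0.0001
gripper_force: 0.0
```

move_arm(motion=[[[3,0,0],[0,0,0],1],[[6,0,0],[0,0,0],1],[[9,0,0],[0,0,0],1],[[12,0,0],[0,0,0],1],[[12,0,0],[0,0,0],1]])

```text
clock: 26.65
tool_pos: [0.543, -0.1257, 0.0381]
orientation: [180.0, 0.1, -94.3]
force: [0.1, 0.6, -0.1]
opening: 0.0003
gripper_force: 0.0
```

```bash
python3 go.py
cat > tab.py <<'E'
from h import *
C=np.array([.5569,-.189]);a=np.radians(-4.2);X=np.array([np.cos(a),np.sin(a)]);Y=np.array([-np.sin(a),np.cos(a)])
s=ctrl.snapshot("side");im=s["color"].astype(int)
m=(im[...,2]>im[...,0]+70)&(im[...,1]>im[...,0]+15)
g=np.argwhere(m)[:,::-1].astype(float);P=pix2w(s,g,.033)[:,:2]+[.0022,0]-C;q=np.c_[P@X,P@Y]*1e3
k=(abs(q[:,0]+16)<40)&(abs(q[:,1]-35)<45);print("tab centroid tray",k.sum(),q[k].mean(0).round(1))
E
python3 tab.py
```

```text
now 26.65 [ 543.  -125.7   38.1] [ 1.80e+02  1.00e-01 -9.43e+01] F [ 0.1  0.6 -0.1] open 0.3 grip 0.0 j [  7.  20. -27.  -0. -42. -11.]
tab centroid tray 12 [-6.3 54.5]
```

move_arm(motion=[[[1.5,0,0],[0,0,0],1],[[3,0,0],[0,0,0],1],[[4.5,0,0],[0,0,0],1],[[6,0,0],[0,0,0],1],[[6,0,0],[0,0,0],1]])

```text
clock: 27.12
tool_pos: [0.5425, -0.1313, 0.0377]
orientation: [180.0, 0.1, -94.3]
force: [0.1, 0.6, -0.1]
opening: 0.0003
gripper_force: 0.2
```

move_arm(motion=[[[1.5,0,0],[0,0,0],1],[[3,0,0],[0,0,0],1],[[4.5,0,0],[0,0,0],1],[[6,0,0],[0,0,0],1],[[6,0,0],[0,0,0],1]])

```text
clock: 27.53
tool_pos: [0.542, -0.1374, 0.0376]
orientation: [179.9, 0.1, -94.3]
force: [0.2, -0.2, 0.3]
opening: 0.0006
gripper_force: 0.2
```

move_arm(motion=[[[1.5,0,0],[0,0,0],1],[[3,0,0],[0,0,0],1],[[4.5,0,0],[0,0,0],1],[[6,0,0],[0,0,0],1],[[6,0,0],[0,0,0],1]])

```text
clock: 27.95
tool_pos: [0.5416, -0.1434, 0.0376]
orientation: [179.9, 0.1, -94.3]
force: [0.6, 0.2, 0.1]
opening: 0.0005
gripper_force: 0.6
```

```bash
python3 pl.py|tail -2; python3 asc.py side 325 410 246 304; python3 go.py
```

```text
side 561 x [-51.5 -26.6  23.6] y [-97.7 -61.   28.1]
[-13.7 -32.9] [131.3  76.6] 89.9
246 -.........................       ......         ..         -+WWWWWW+----++WWWWWWWWWWW
248 ----.......................           ....       ..    .-+++--+++----++WWWWWWWWWWWWWW
250 --------....................      ..--           .  .-++WWWW+++---++WWWWWWWWWWWWWWWWW
252 -----------... .........    ...  ..---.         .---+WWWWWWWWWWWWWWWWWWWWWWWWWWWWWWWW
254 --------------..   ...   ...--..--...-.      ..--------+++WWWWWWWWWWWWWWWWWWWWWWWWWWW
256 -----------------... ..---.......---..   .-------------------++WWWWWWWWWWWWWWWWWWWWWW
258 -------------------------....----------..------------------------++WWWWWWWWWWWWWWWWWW
260 -------------------------..------------..-----------------------------++WWWWWWWWWWWWW
262 -------------------.-----RRRR----------..----....--------------------------++WWWWWWWW
264 -------------------------.RRR---------. .----........--------------------------+++---
266 ------------------------....----------. .----...........-----------------------------
268 --------------------
[... 1019 characters left out ...]
+WWWWWW++++++WWWWW+-.-----++++++++++
292 -------+WWWWW+++-----------.........----+WWWWWWWWWWW+BBBBBBBBBBBB+WWWW+------++++++++
294 --------+WWWWWWWW+++----------.........-+WWWWWWWWWW+BBBBBBBBBBBBBBB+WWWWWW+------++++
296 --------+WWWWWWWWWW+++-----------.......---+WWWWWWW+BBBBBBBBBBBBBBBB+WWWWWWWW+------+
298 -----------++WWWWWWWWWW+-------------....-----+WWWWWW+BBBBBBBBBBBBB+WWWWWWWWWWWW+----
300 --------------+WWWWWWWWWW+++------------......---++WWWWW++BBBBBB+WWWWWWWWWWWWWWWWWWW+
302 -------------+WWWWWWWWWWWWWWW+-------++++++.....----++WWWWWWWWWWWWWWWWWWWWWWWWWWWWWWW
now 28.05 [ 541.6 -143.3   37.6] [179.9   0.  -94.3] F [ 0.6  0.5 -0.3] open 0.5 grip 0.2 j [  5.  21. -27.  -0. -43.  -9.]
```

move_arm(motion=[[[1,0,0],[0,0,0],1],[[2,0,0],[0,0,0],1],[[3,0,0],[0,0,0],1],[[4,0,0],[0,0,0],1],[[4,0,0],[0,0,0],1]])

```text
clock: 28.47
tool_pos: [0.5412, -0.1472, 0.0376]
orientation: [179.9, 0.1, -94.3]
force: [0.8, 1.3, 0.3]
opening: 0.0005
gripper_force: 0.9
```

move_arm(motion=[[[1,0,0],[0,0,0],1],[[2,0,0],[0,0,0],1],[[3,0,0],[0,0,0],1],[[3,0,0],[0,0,0],1]])

```text
clock: 28.8
tool_pos: [0.5412, -0.1487, 0.0376]
orientation: [180.0, 0.2, -94.3]
force: [-1.0, 12.3, 2.4]
opening: 0.0005
gripper_force: 6.1
```

move_arm(motion=[[[1,0,0],[0,0,0],1],[[2,0,0],[0,0,0],1],[[2,0,0],[0,0,0],1]])

```text
clock: 29.05
tool_pos: [0.5412, -0.149, 0.0376]
orientation: [180.0, 0.3, -94.3]
force: [-2.2, 22.5, 5.6]
opening: 0.0004
gripper_force: 11.5
```

```bash
cat > endp.py <<'E'
from h import *
C=np.array([.5569,-.189]);a=np.radians(-4.2);X=np.array([np.cos(a),np.sin(a)]);Y=np.array([-np.sin(a),np.cos(a)])
for n,off in(("top",.0033),("side",-.0022)):
    s=ctrl.snapshot(n);im=cv2.cvtColor(s["color"],cv2.COLOR_BGR2GRAY);cv2.imwrite(f"pics/now_{n}.png",s["color"])
    for ax,rng in(("y",np.arange(-118,-80,2)),("y",np.arange(0,50,3))):
        print(n,rng[0],rng[1]-rng[0])
        for x in(-40,-25,-5):
            q=w2pix(s,np.array([np.r_[C+X*x/1e3+Y*y/1e3+[off,0],.014] for y in rng])).astype(np.float32)
            print(x,cv2.remap(im,q[:,None,0],q[:,None,1],1)[:,0].tolist())
E
python3 endp.py
```

```text
top -118 2
-40 [182, 180, 169, 141, 120, 112, 123, 158, 201, 205, 207, 208, 208, 207, 207, 207, 206, 206, 205]
-25 [176, 174, 167, 144, 113, 111, 137, 176, 199, 205, 206, 207, 206, 205, 206, 206, 206, 205, 206]
-5 [178, 174, 167, 139, 117, 113, 133, 170, 201, 206, 205, 205, 205, 205, 204, 198, 184, 154, 121]
top 0 3
-40 [35, 35, 34, 34, 35, 33, 33, 33, 35, 34, 37, 41, 43, 43, 49, 47, 42]
-25 [42, 50, 58, 54, 45, 42, 42, 45, 45, 43, 44, 46, 43, 46, 44, 46, 45]
-5 [38, 37, 41, 50, 56, 57, 57, 58, 58, 58, 57, 57, 58, 57, 59, 59, 58]
side -118 2
-40 [80, 75, 86, 92, 106, 122, 131, 157, 201, 220, 223, 224, 223, 223, 223, 222, 223, 223, 223]
-25 [81, 72, 84, 91, 103, 119, 129, 152, 192, 216, 223, 223, 223, 223, 223, 223, 223, 223, 223]
-5 [80, 74, 82, 91, 105, 120, 129, 157, 201, 221, 222, 222, 223, 223, 223, 224, 224, 223, 223]
side 0 3
-40 [123, 142, 174, 208, 219, 193, 163, 166, 174, 177, 141, 100, 71, 62, 62, 62, 63]
-25 [121, 122, 122, 126, 134, 118, 117, 121, 105, 112, 107, 104, 97, 97, 97, 97, 97]
-5 [122, 120, 120, 119, 121, 125, 114, 97, 96, 96, 96, 97, 98, 96, 93, 83, 67]
```

Run:
```python
from h import *
C=np.array([.5569,-.189]);a=np.radians(-4.2);X=np.array([np.cos(a),np.sin(a)]);Y=np.array([-np.sin(a),np.cos(a)])
piv=C+X*.002+Y*.085;print("pivot",piv)
for n,u,off in(("top",(315+56.5/5-.5,180+188.5/5-.5),-.0033),("side",(210+410.5/3.4-.5,190+187.5/3.4-.5),.0022)):
    P=pix2w(ctrl.snapshot(n),u,.056)[0,:2]+[off,0];d=P-C;print(n,P,"tray",d@X*1e3,d@Y*1e3,"lever deg",np.degrees(np.arctan2(-(P-piv)@X,(P-piv)@Y)))
for th in np.radians([0,8,15,30,45,60,75,93]):
    print(np.degrees(th).round(),((piv+.075*(-np.sin(th)*X+np.cos(th)*Y))*1e3).round(1))
```

```text
pivot [ 0.56511988 -0.10437475]
top [ 0.55495743 -0.03033316] tray -13.557821797001933 158.098461806745 lever deg 12.015195879349262
side [ 0.55737077 -0.0273294 ] tray -11.37095695939139 161.2709078480481 lever deg 9.943408612326476
0.0 [570.6 -29.6]
8.0 [560.1 -29.5]
15.0 [551.1 -30.7]
30.0 [532.5 -36.9]
45.0 [516.1 -47.6]
60.0 [503.1 -62.2]
75.0 [494.3 -79.7]
93.0 [ 490.1 -102.8]
```

move_arm(motion=[[[-3,0,0],[0,0,0],1],[[-7,0,0],[0,0,0],1],[[-12,0,-5],[0,0,0],1],[[-15,0,-35],[0,0,0],1],[[-15,0,-70],[0,0,0],0.9],[[-15,0,-70],[0,0,0],0.65]])

```text
clock: 29.75
tool_pos: [0.5458, -0.1377, 0.1141]
orientation: [-179.5, 0.0, -94.2]
force: [0.6, -0.5, 0.8]
opening: 0.0089
gripper_force: 0.0
```

```bash
python3 go.py; python3 endp.py | sed -n '1,4p;9,12p'
```

```text
now 29.75 [ 545.8 -137.7  114.1] [-179.5    0.   -94.2] F [ 0.6 -0.5  0.8] open 8.9 grip 0.0 j [  6.  15. -22.   0. -52. -10.]
top -118 2
-40 [186, 183, 174, 146, 123, 113, 124, 161, 206, 209, 211, 211, 211, 211, 210, 211, 213, 211, 212]
-25 [181, 179, 172, 148, 116, 116, 140, 181, 204, 210, 211, 211, 210, 211, 210, 210, 210, 210, 211]
-5 [181, 178, 170, 141, 119, 116, 135, 172, 207, 210, 209, 210, 210, 210, 210, 210, 210, 210, 210]
side -118 2
-40 [78, 73, 85, 92, 105, 121, 128, 152, 197, 216, 220, 219, 219, 220, 220, 219, 219, 219, 219]
-25 [79, 72, 81, 89, 102, 116, 126, 147, 186, 212, 218, 219, 220, 219, 219, 219, 220, 219, 219]
-5 [79, 73, 80, 90, 104, 117, 126, 154, 196, 218, 219, 218, 219, 219, 219, 219, 219, 219, 219]
```

```bash
python3 go.py 556 -29 80 -83 0 556 -29 37 -83 0
```

```text
now 29.85 [ 543.1 -137.3  109.6] [-1.798e+02  1.000e-01 -9.430e+01] F [-0.5  0.4 -1. ] open 16.2 grip 0.0 j [  6.  16. -23.  -0. -52. -10.]
[-108.9, -4.8, 29.8] [-0.2, 0.1, -11.3]
[-108.9, -4.7, 72.8] [-0.2, 0.1, -11.3]
```

move_arm(motion=[[[-40,-2,0],[0,0,-5],0.65],[[-80,-4,0],[0,0,-11],0.65],[[-109,-5,10],[0,0,-11.3],0.65],[[-109,-5,30],[0,0,-11.3],0.65],[[-109,-5,30],[0,0,-11.3],0.65],[[-109,-5,30],[0,0,-11.3],0.65]])

```text
clock: 30.35
tool_pos: [0.5536, -0.0292, 0.0763]
orientation: [179.7, 0.0, -82.9]
force: [0.7, -0.5, 0.5]
opening: 0.0307
gripper_force: 0.0
```

```bash
python3 go.py 556 -29 37 -83 0
```

```text
now 30.35 [553.6 -29.2  76.3] [179.7   0.  -82.9] F [ 0.7 -0.5  0.5] open 30.7 grip 0.0 j [ 17.  18. -25.  -0. -48. -10.]
[0.1, -2.6, 39.3] [0.3, 0.0, 0.1]
```

move_arm(motion=[[[0,-2.5,8],[0,0,0],0.65],[[0,-2.5,16],[0,0,0],0.65],[[0,-2.5,22],[0,0,0],0.65],[[0,-2.5,26],[0,0,0],0.65],[[0,-2.5,26],[0,0,0],0.65]])

```text
clock: 30.77
tool_pos: [0.5568, -0.0291, 0.0506]
orientation: [179.9, 0.1, -83.0]
force: [-0.3, 0.1, 0.3]
opening: 0.0311
gripper_force: 0.0
```

move_arm(motion=[[[0,0,4],[0,0,0],0.65],[[0,0,8],[0,0,0],0.65],[[0,0,12],[0,0,0],0.65],[[0,0,12],[0,0,0],0.65]])

```text
clock: 31.1
tool_pos: [0.5571, -0.0286, 0.0389]
orientation: [179.9, 0.1, -83.0]
force: [-0.1, -0.2, -0.9]
opening: 0.0309
gripper_force: 0.0
```

move_arm(motion=[[[0,0,0],[0,0,0],0.7],[[0,0,0],[0,0,0],0.75],[[0,0,0],[0,0,0],0.75],[[0,0,0],[0,0,0],0.75]])

```text
clock: 31.43
tool_pos: [0.5577, -0.0284, 0.0399]
orientation: [180.0, 0.1, -82.9]
force: [-0.3, -0.5, -0.0]
opening: 0.0226
gripper_force: 0.0
```

Run:
```python
# rows for the arc: shifts in the tool frame now, TCP on the 75 mm arc about the pivot, yaw turning with the lever
import numpy as np
from plant import ctrl
from scipy.spatial.transform import Rotation as R
o=ctrl.get_obs();p=o["tool_pos"]*1e3;Rc=R.from_euler("xyz",o["orientation"],degrees=True)
piv=np.array([565.1,-104.4]);a=np.radians(-4.2);X=np.array([np.cos(a),np.sin(a)]);Y=np.array([-np.sin(a),np.cos(a)])
t0=np.degrees(np.arctan2(-(p[:2]-piv)@X,(p[:2]-piv)@Y));print(p,o["orientation"],"lever-angle of TCP",t0,"r",np.linalg.norm(p[:2]-piv),o["opening"])
for th in range(12,106,6):
    t=np.radians(th);q=piv+75*(-np.sin(t)*X+np.cos(t)*Y);print(th,Rc.inv().apply(np.r_[q,p[2]]-p).round(1)[:2],"turn",round(94.2-th+o["orientation"][2],1))
```

```text
[557.70707718 -28.41396393  39.93532194] [ 1.79979341e+02  7.13489466e-02 -8.29457590e+01] lever-angle of TCP 9.75699831719834 r 76.34482946313695 0.02262641831679669
12 [1.3 3. ] turn -0.7
18 [ 1.8 10.8] turn -6.7
24 [ 3.2 18.5] turn -12.7
30 [ 5.3 26.1] turn -18.7
36 [ 8.2 33.4] turn -24.7
42 [11.9 40.3] turn -30.7
48 [16.2 46.9] turn -36.7
54 [21.2 52.9] turn -42.7
60 [26.9 58.4] turn -48.7
66 [33.  63.2] turn -54.7
72 [39.7 67.4] turn -60.7
78 [46.7 70.9] turn -66.7
84 [54.1 73.6] turn -72.7
90 [61.7 75.6] turn -78.7
96 [69.5 76.7] turn -84.7
102 [77.3 77. ] turn -90.7
```

move_arm(motion=[[[1.3,3,1],[0,0,-0.7],0.75],[[1.8,10.8,1],[0,0,-6.7],0.75],[[3.2,18.5,1],[0,0,-12.7],0.75],[[5.3,26.1,1],[0,0,-18.7],0.75],[[8.2,33.4,1],[0,0,-24.7],0.75],[[11.9,40.3,1],[0,0,-30.7],0.75],[[16.2,46.9,1],[0,0,-36.7],0.75],[[21.2,52.9,1],[0,0,-42.7],0.75],[[21.2,52.9,1],[0,0,-42.7],0.75]])

```text
clock: 32.18
tool_pos: [0.5072, -0.0565, 0.039]
orientation: [-179.9, 0.1, -40.0]
force: [-0.3, -0.3, 0.2]
opening: 0.0217
gripper_force: 0.0
```

```bash
cat > arc.py <<'E'
import numpy as np
from plant import ctrl
from scipy.spatial.transform import Rotation as R
o=ctrl.get_obs();p=o["tool_pos"]*1e3;Rc=R.from_euler("xyz",o["orientation"],degrees=True)
piv=np.array([565.1,-104.4]);a=np.radians(-4.2);X=np.array([np.cos(a),np.sin(a)]);Y=np.array([-np.sin(a),np.cos(a)])
print(p,o["orientation"],o["force"],o["gripper_force"],"angle",np.degrees(np.arctan2(-(p[:2]-piv)@X,(p[:2]-piv)@Y)),"r",np.linalg.norm(p[:2]-piv))
for th in range(54,112,6):
    t=np.radians(th);q=piv+75*(-np.sin(t)*X+np.cos(t)*Y);print(th,Rc.inv().apply(np.r_[q,p[2]]-p).round(1)[:2],"turn",round(94.2-th+o["orientation"][2],1))
E
python3 arc.py
```

```text
[507.19238615 -56.46706397  39.01203941] [-1.79939805e+02  5.64781745e-02 -3.99707749e+01] [-0.30169453 -0.27972099  0.16404877] 0.0 angle 54.583795971986994 r 75.17218965588343
54 [ 0.2 -0.8] turn 0.2
60 [0.6 7.1] turn -5.8
66 [ 1.7 14.8] turn -11.8
72 [ 3.7 22.4] turn -17.8
78 [ 6.5 29.8] turn -23.8
84 [10.1 36.8] turn -29.8
90 [14.3 43.4] turn -35.8
96 [19.2 49.5] turn -41.8
102 [24.8 55.1] turn -47.8
108 [30.8 60. ] turn -53.8
```

```bash
cat > red.py <<'E'
from h import *
C=np.array([.5569,-.189]);a=np.radians(-4.2);X=np.array([np.cos(a),np.sin(a)]);Y=np.array([-np.sin(a),np.cos(a)])
for n,off in(("side",.0022),("top",-.0033)):
    s=ctrl.snapshot(n);im=s["color"].astype(int)
    m=(im[...,2]>im[...,1]+50)&(abs(im[...,1]-im[...,0])<40)
    g=np.argwhere(m)[:,::-1].astype(float);P=pix2w(s,g,.03)[:,:2]+[off,0]-C;q=np.c_[P@X,P@Y]*1e3
    k=(abs(q[:,0]+20)<110)&(q[:,1]>25)&(q[:,1]<200);q=q[k];print(n,k.sum(),"x",q[:,0].min().round(),q[:,0].max().round(),"y",q[:,1].min().round(),q[:,1].max().round())
    d=q-[2,85]
    far=q[np.hypot(*d.T)>45];print(" far centroid",far.mean(0).round(),"lever deg",np.degrees(np.arctan2(-(far.mean(0)[0]-2),far.mean(0)[1]-85)).round())
E
python3 red.py
```

```text
side 67 x -58.0 16.0 y 26.0 119.0
 far centroid [-23.  68.] lever deg 124.0
top 2 x -10.0 -8.0 y 25.0 25.0
 far centroid [-9. 25.] lever deg 169.0
```

move_arm(motion=[[[0.6,7.1,0],[0,0,-5.8],0.75],[[1.7,14.8,0],[0,0,-11.8],0.75],[[3.7,22.4,0],[0,0,-17.8],0.75],[[6.5,29.8,0],[0,0,-23.8],0.75],[[10.1,36.8,0],[0,0,-29.8],0.75],[[14.3,43.4,0],[0,0,-35.8],0.75],[[14.3,43.4,0],[0,0,-35.8],0.75]])

```text
clock: 32.87
tool_pos: [0.4908, -0.0987, 0.0387]
orientation: [-179.9, 0.0, -4.4]
force: [-1.5, -0.3, 0.8]
opening: 0.0221
gripper_force: 0.0
```

```bash
python3 arc.py
```

```text
[490.81164748 -98.70257121  38.74827482] [-1.79934198e+02  4.15546174e-02 -4.37045797e+00] [-1.46115687 -0.3102059   0.84752994] 0.0 angle 89.81437510378868 r 74.50650988525699
54 [ 13.7 -43.9] turn 35.8
60 [  9.4 -37.3] turn 29.8
66 [  5.9 -30.3] turn 23.8
72 [  3.1 -22.9] turn 17.8
78 [  1.1 -15.4] turn 11.8
84 [-0.1 -7.6] turn 5.8
90 [-0.5  0.2] turn -0.2
96 [-0.1  8.1] turn -6.2
102 [ 1.2 15.8] turn -12.2
108 [ 3.2 23.4] turn -18.2
```

move_arm(motion=[[[-0.3,4,0],[0,0,-3],0.75],[[-0.1,8,0],[0,0,-6],0.75],[[-0.1,8,0],[0,0,-6],0.75],[[-0.1,8,0],[0,0,-6],0.75]])

```text
clock: 33.2
tool_pos: [0.4907, -0.1055, 0.0388]
orientation: [-179.9, -0.0, 1.2]
force: [1.7, 4.6, -1.2]
opening: 0.022
gripper_force: 2.1
```

```bash
python3 red.py
python3 - <<'E'
from h import *
s=ctrl.snapshot("side");cv2.imwrite("pics/now_side.png",s["color"])
C=np.array([.5569,-.189]);a=np.radians(-4.2);X=np.array([np.cos(a),np.sin(a)]);Y=np.array([-np.sin(a),np.cos(a)])
for th in(45,60,75,93):
    t=np.radians(th);P=C+X*(.002-.075*np.sin(t))+Y*(.085+.075*np.cos(t))-[.0022,0];print(th,[w2pix(s,np.r_[P,z])[0].round().tolist() for z in(.056,.026)])
E
python3 asc.py side 275 375 244 304; python3 go.py
```

```text
side 46 x -82.0 -15.0 y 74.0 109.0
 far centroid [-64.  91.] lever deg 85.0
45 [[325.0, 254.0], [325.0, 264.0]]
60 [[326.0, 259.0], [325.0, 268.0]]
75 [[328.0, 263.0], [328.0, 273.0]]
93 [[334.0, 267.0], [334.0, 277.0]]
244 WWWWWW+W+W++W+WWW+++++--------------...............   .......       ...         ... . ..............
246 WWWWWWW+W++WWWW++++-----------------...........----.....----.....      ....       ..................
248 WWWWWWWWWWWWWW+++---------------------.............-------... .......      .....................    
250 WWWWWWWWWWWW++----------------------------.......---............. ...        .................    .-
252 WWWWWWWWW+++-------------------------------------------..............      ...............     .----
254 WWWWWWWWW+---------------------------------------------.      ......-..     . ..........    .-----..
256 WWWWWWWWWWW++++--------------------------------------- ... ..     ..--.......    ...     ..---------
258 WWWWWWWWWWWWWWW+++------------------------------------   .. .... ......---------.     .-----------++
260 WWWWWWWWWWWWWW+++-------------------
[... 2178 characters left out ...]
----------------------------------+++WWW+WWWWWWWWWWWW+WWWWWWWWWWWWWWWWWWWWWWW++-----......-
now 33.35 [ 490.7 -105.5   38.8] [-179.9   -0.     1.3] F [ 1.1  4.6 -0.2] open 21.8 grip 2.6 j [ 10.  16. -34.  -0. -40.  81.]Traceback (most recent call last):
  File "red.py", line 7, in <module>
    k=(abs(q[:,0]+20)<110)&(q[:,1]>25)&(q[:,1]<200);q=q[k];print(n,k.sum(),"x",q[:,0].min().round(),q[:,0].max().round(),"y",q[:,1].min().round(),q[:,1].max().round())
                                                                               ~~~~~~~~~~^^
    return umr_minimum(a, axis, None, out, keepdims, initial, where)
ValueError: zero-size array to reduction operation minimum which has no identity
```

move_arm(motion=[[[0.1,2,0],[0,0,-1.5],0.75],[[0.3,4,0],[0,0,-3],0.75],[[0.3,4,0],[0,0,-3],0.75]])

```text
clock: 33.6
tool_pos: [0.4913, -0.1068, 0.0386]
orientation: [-179.7, -0.1, 4.3]
force: [-1.8, 27.6, 3.4]
opening: 0.022
gripper_force: 13.5
```

move_arm(motion=[[[0.1,1.5,0],[0,0,-1],0.75],[[0.2,2,0],[0,0,-1.5],0.75],[[0.2,2,0],[0,0,-1.5],0.75]])

```text
clock: 33.85
tool_pos: [0.4916, -0.1073, 0.0386]
orientation: [-179.6, -0.1, 5.8]
force: [-2.6, 37.5, 6.1]
opening: 0.022
gripper_force: 18.7
```

move_arm(motion=[[[0.1,1,0],[0,0,0],0.75],[[0.1,1.5,0],[0,0,0],0.75],[[0.1,1.5,0],[0,0,0],0.75]])

```text
clock: 34.1
tool_pos: [0.4916, -0.1078, 0.0385]
orientation: [-179.5, -0.1, 5.7]
force: [-5.1, 45.6, 8.2]
opening: 0.0224
gripper_force: 22.9
```

The lever is against its stop. I'll back off, lift clear, and do a final check.

move_arm(motion=[[[0,-4,0],[0,0,0],0.72],[[0,-10,0],[0,0,0],0.65],[[0,-12,0],[0,0,0],0.6],[[0,-12,-10],[0,0,0],0.6],[[0,-12,-40],[0,0,0],0.6],[[0,-12,-75],[0,0,0],0.6],[[-20,-40,-110],[0,0,0],0.6],[[-40,-80,-120],[0,0,0],0.6],[[-60,-120,-120],[0,0,0],0.6],[[-60,-140,-120],[0,0,0],0.6]])

```text
clock: 34.93
tool_pos: [0.4142, 0.0191, 0.1598]
orientation: [-179.9, -0.0, 5.8]
force: [1.5, -0.0, -0.1]
opening: 0.0349
gripper_force: 0.0
```

```bash
python3 red.py; python3 endp.py; python3 go.py; python3 asc.py side 320 435 252 312; python3 asc.py top 340 446 186 252
```

```text
side 87 x -56.0 13.0 y 26.0 109.0
 far centroid [-30.  66.] lever deg 120.0
top 174 x -77.0 1.0 y 25.0 89.0
 far centroid [-59.  79.] lever deg 96.0
top -118 2
-40 [171, 169, 161, 134, 113, 104, 114, 148, 191, 196, 194, 196, 197, 196, 196, 195, 195, 196, 196]
-25 [167, 166, 158, 137, 109, 107, 130, 166, 188, 195, 196, 196, 195, 196, 197, 196, 196, 198, 198]
-5 [167, 165, 158, 131, 112, 107, 122, 156, 189, 195, 194, 195, 196, 195, 195, 195, 195, 194, 195]
top 0 3
-40 [196, 195, 196, 195, 191, 178, 169, 170, 168, 127, 75, 71, 70, 62, 48, 44, 45]
-25 [195, 196, 194, 194, 189, 140, 106, 87, 88, 99, 110, 109, 112, 114, 116, 117, 113]
-5 [194, 195, 194, 193, 164, 132, 124, 120, 85, 80, 70, 68, 68, 65, 50, 45, 44]
side -118 2
-40 [77, 73, 82, 88, 102, 116, 125, 148, 188, 209, 213, 212, 212, 213, 213, 213, 213, 213, 212]
-25 [78, 69, 79, 88, 100, 113, 122, 143, 179, 205, 213, 212, 211, 211, 213, 213, 213, 214, 214]
-5 [77, 71, 78, 87, 100, 113, 122, 149, 191, 211, 212, 213, 211, 211, 212, 213, 213, 213, 212]
side 0 3
-40 [211, 211, 212, 212, 207, 183, 154, 159, 165, 167, 138, 105, 83, 74, 73
[... 6871 characters left out ...]
BBBBB++++++++++++++W+++++++---++++
240 ....            RRRRR        ........BBBBBBBBB-++++WWWWW+WWW+WWW++WW+W+++++++W+++++++++W++++++++++----++++
242 -.............. RRRR ..--.....----------------------------++++++++++++++++WWWWWWW+++W+++++W++++++++---++++
244 ......--....... RRRRR.-++++++++++++++++++++--------------------------------------+++++++++++++++++---+++++
246 .....--........ RRRRRR++++++++++++++++++++++++++++++++++++++++++++-----------------------------------+++++
248 ...--++-...-... RRRRRR++++++++++++++++++++++++++++++++++++++++++++++++++++++++++++++++++++-----------+++++
250 ..-++++-........   .-+++++++++++++++++++++++++++++++++++++++++++++++++++++++++++++++++++++++++++++++++++++
```

```bash
python3 -c "
from plant import ctrl
print(ctrl.close_job())"
```

```text
the job is handed in; nothing more can be done
None
```

I handed the job in at about 35 s. The plate lies flat and home in its compartment, the spatula lies in its own with the blade in the wide end, and the fence is locked with the lever at its stop, but the plate slipped off the finger while I lowered it: its free edge fell up to about 50 mm and I had to nudge it flat, so "without dropping it" may not count as met.

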